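# Weigh a specimen canister on a bench spring balance

## Robot

A 7-joint arm with a two-finger parallel gripper is mounted at the origin on the work surface. World frame = base frame: x ahead of the robot, y to its left, z up, the work surface at z = 0. Lengths are in m, angles in rad, forces in N, time in s.
With the tool pointing down it reaches from about 0.425 to 0.925 m from the base axis. Payload 6.8 kg.
Tool frame: the origin (TCP) lies midway between the tips of the shut fingers; the grasp point (between the pads) lies 19 mm behind it; x points along the fingers, y is the direction in which the jaws open and shut, and the axes are right-handed (so a half turn about x gives the same grasp; the last joint's range is limited). The gripper opens to 88 mm and grips with 3 to 60 N. Pads are 20 mm wide; open, the fingers measure 115 mm over their backs; the gripper's body (75 mm by 178 mm) begins 61 mm behind the grasp point.
Start: joints at [-1.305, 0.477, 0.022, 1.555, -0.011, 1.109, -0.083], TCP at [0.246, 0.628, 0.223] pointing down, gripper open.
Joint ranges: [-2.96, 2.96], [-0.34, 2.1], [-1.41, 1.46], [0.24, 2.44], [-1.37, 4.51], [0.17, 1.92], [-2.96, 2.96]. Speed limits (rad/s): [2.39, 2.39, 3.14, 3.14, 3.14, 3.14, 3.14].

## Interface

Orientations are given as a unit quaternion [x, y, z, w].
In Python, from cell import bot gives the robot as it stands.
- The arm moves only by the shell command python3 -m handwheel 'ROWS'. ROWS is JSON, a list of rows, each an object with "linear": the shift along the world's x, y, z each as a share of 50 mm, from -1 to 1, a list of three; "dr": the turn, a rotation vector about the world's x, y, z each as a share of 6 degrees, from -1 to 1, a list of three; "jaw": the opening, from -1 (shut) to 1 (fully open), so that 0 is half open. A call has 1 to 12 rows; each row shifts and turns the commanded pose from where the row before left it; what a row does not reach is not made up. A row lasts 1/10 s, in which the tool goes at most 50 mm and 8.59 degrees, less where a joint would pass 70% of its speed; a pose out of reach is approached as far as the arm can. A call with a number of a shift or a turn outside -1 to 1 is refused whole. A call with a gripper value outside its range is refused whole. The fingers move at their own pace and stop on an object; the grip force is fixed at half the most. Time passes only in rows, so rows that do not move let the fingers close. It gives the time, the measured TCP pose, the force and the opening at its end, in the units of the state.
- bot.read_state(): the state, without advancing time (a new reading comes with each control period).
- bot.read_camera(name): name is "side" or "top" or "wrist"; returns the picture (480x640x3 uint8, red, green, blue); there is no depth.
- bot.calibration(name): a dict with "mtx" (3x3 intrinsics, pixels), "extrinsics" (4x4, takes a point from camera to world coordinates). Camera axes: x right, y up, looking along -z (the intrinsics and any distortion apply to the point x, -y, -z); pixel columns grow to the right and rows downward; lengths in m; the calibration is good to about 2 mm. The wrist camera is an equidistant fisheye: a pixel r from the principal point sees the ray r / f radians off the axis. A picture is of the moment at which its call begins: read the wrist's pose just before it. calibration takes no time and is no camera call; for the wrist camera it gives the pose at the moment of the call.
- bot.finish_job(): hands the job in, once; it reports no verdict.
The state is a dict: "clock": time; "joint_pos": joint angles; "dq": joint speeds; "effort": joint torques, N m; "eef_pos": TCP position; "tool_rot": TCP orientation; "contact_force": force on the tool from outside, world axes, zero at the start; "ft_torque": the same for the moment, N m; "finger_gap": finger opening in m.
Only numpy, scipy, OpenCV 4.12 (cv2) and the standard library are available. Lean on these libraries where they do the work, as an engineer would, in place of code of your own. Each camera call takes 0.05 s, during which the arm holds its last target.

## Task

Weigh the steel specimen canister that has the wire bail: take it by its lifting knob, pass the bail over the tip of the spring balance's hook and seat it in the hook's bend, then ease it down slowly until the spring carries the whole weight. Wait for the hook to stand still before you let go, so that it neither drops nor springs up when you do, and leave the canister hanging there, still and free. Never force the hook or pull it down near its bottom stop, and leave the bottle, the tin and the beaker where they are.

Things in the scene. Friction and masses are not known exactly. Their poses are not given: they have to be found in the camera images.
- canister: The load: upright closed steel can, 54 mm diameter (lid 57), 58 mm high to the lid's top, the only one with a wire bail; 165 mm high in all. Mass unknown, about 0.22 to 0.60 kg. Origin: centre of the underside, z up. The stiff bail, fixed upright, lies in the y-z plane, 69 mm wide; along x one looks through its open window. Half a turn about z looks the same.
- bail (a point): Centre of the bail's top bar (5 mm wire, running along the canister's y), on the canister's axis 115 mm above its underside; this has to lie in the hook. The bar drops 3 mm by 22 mm out to each side. The window below it: 54 mm high down to the lid, 59 mm wide. Axes as the canister's.
- lift_knob (a point): Middle of the black round lifting knob on the canister's axis: 18 mm diameter, 26 mm high; this point is 152 mm above the underside, 37 mm above point bail. Below the knob a stem, 8 mm thick and 24 mm long, leads to the bar.
- balance: Bench spring balance, fixed: cream housing 90 (x) by 110 mm, 317 mm high, zero knob on top to 333 mm. Base plate 110 mm wide, top 22 mm above the bench, reaching 145 mm from the housing's axis to the front, below the hook. Origin: centre of the housing's underside at bench level, z up. The front, with slot, graduated strip and hook, looks along its -x; the hook arm sticks out level along -x.
- hook_seat (a point): On the moving hook: where the bar's centre lies when seated in the hook's U bend, 105 mm in front of the housing's axis, 230.5 mm above the bench unloaded; goes down with the hook. The hook is an 8 mm round rod, coming level from the housing 4.5 mm above this point (rod axis); the U is 14 mm wide inside, its underside 10.5 mm below this point. Axes as the balance's (outwards is -x).
- hook_tip (a point): Centre of the hook's rounded upturned end, 14 mm farther out than the seat and 12.5 mm above it; its top is 16.5 mm above the seat. The bail comes from outside, the bar crosswise to the rod and higher than this tip, the tip passing through the bail's window, towards the housing until over the U, then down.
- hook (a joint): How far the sprung hook has gone down, in m: 0 unloaded (upper stop), 0.080 at the bottom stop. Spring 90 N/m, 0.3 N preload: a hanging weight of W newtons settles at (W - 0.3)/90, the canister somewhere from 0.02 to 0.062. Lightly damped: left to itself it bobs 2 to 3 times a second and settles in 2 to 3 s.
- bottle: Bystander: amber bottle, white cap, 56 mm diameter, 100 mm high; origin: centre of underside.
- tin: Bystander: steel tin with lid and no bail, 62 mm diameter, 70 mm high; origin: centre of underside.
- beaker: Bystander: small glass beaker, 60 mm diameter, 75 mm high; origin: centre of underside.
Mind the look-alikes: they are no part of the job. What is shaped like the canister but yellow is not meant.

How it is judged:
On the way, in this order (a step that is already met when the one before it is completed fails the run):
1. the canister is lifted clear of the bench in the fingers (height (world z) of canister above 0.03 m and contact force between the fingers and canister above 0.5 N), for 0.2 s.
2. still held, the canister has its bail in the hook's bend and has been eased down until the hook carries it and stands still (distance between bail and hook_seat below 0.01 m and contact force between canister and hook above 1 N and value of joint hook above 0.008 m and velocity of joint hook between -0.01 and 0.01 m/s and contact force between the fingers and canister above 0.5 N), for 0.3 s.
At the end, for the whole second after the job is handed in: The canister hangs let go by its bail in the hook's bend (bar within 8 mm of the seat), hook down over 10 mm, clear of the base plate, within 0.15 rad of upright, at rest (hook < 15 mm/s, canister < 30 mm/s, 0.4 rad/s); bottle, tin and beaker within 15 mm of their places (distance between bail and hook_seat below 0.008 m and contact force between canister and hook above 1.5 N and value of joint hook above 0.01 m and velocity of joint hook between -0.015 and 0.015 m/s and linear speed of canister below 0.03 m/s and angular speed of canister below 0.4 rad/s and angle between canister's own z axis and vertical below 0.15 rad and height (world z) of canister above 0.03 m and distance of each of bottle, tin, beaker from where it was at the start of the episode below 0.015 m); the robot touches nothing.
It fails at once if the hook drops or springs up (faster than 0.06 m/s) once the canister is let go (contact force between the fingers and canister below 0.1 N and (velocity of joint hook above 0.06 m/s or velocity of joint hook below -0.06 m/s)).
It fails at once if the hook is driven faster than 0.15 m/s (velocity of joint hook above 0.15 m/s or velocity of joint hook below -0.15 m/s).
It fails at once if the hook is pulled down close to its bottom stop (beyond 72 mm of 80) (value of joint hook above 0.072 m).
It fails at once if the hook is pushed or knocked with more than 10 N (contact force between anything else and hook above 10 N).
It fails at once if the bottle, the tin or the beaker is moved by more than 15 mm (distance of any of bottle, tin, beaker from where it was at the start of the episode above 0.015 m).
It also fails if it takes over 61 s, if anything falls off the work surface, if the arm or the gripper's body presses on something with over 40 N, if the wrist force passes 120 N, or if a joint passes its speed limit or range.

## Working session

There is one attempt and no reset: what is moved stays moved. The work goes in short steps, Python scripts to look and compute and a shell command to move; the robot and the scene stay as the last step left them, time stands still between calls to the robot, and variables do not carry over. Pictures are saved under pics/ and viewed, and the job is handed in when it is done.

```bash
mkdir -p pics; ls
python3 - <<'E'
from cell import bot
import cv2,numpy as np
for n in ['side','top','wrist']:
    c=bot.calibration(n); im=bot.read_camera(n)
    cv2.imwrite(f'pics/{n}0.png',im[:,:,::-1]); print(n,np.round(c['mtx'],1).tolist(),np.round(c['extrinsics'],3).tolist(),[k for k in c])
s=bot.read_state();print(s)
E
```

```text
pics
side [[490.4, 0.0, 320.9], [0.0, 490.4, 234.1], [0.0, 0.0, 1.0]] [[0.997, 0.034, -0.068, 0.465], [-0.075, 0.605, -0.793, -0.854], [0.014, 0.795, 0.606, 0.799], [0.0, 0.0, 0.0, 1.0]] ['mtx', 'extrinsics']
top [[618.1, 0.0, 315.6], [0.0, 618.1, 243.3], [0.0, 0.0, 1.0]] [[0.082, 0.974, -0.21, 0.24], [-0.997, 0.08, -0.016, -0.065], [0.001, 0.21, 0.978, 1.492], [0.0, 0.0, 0.0, 1.0]] ['mtx', 'extrinsics']
wrist [[371.6, 0.0, 320.4], [0.0, 371.6, 235.1], [0.0, 0.0, 1.0]] [[0.365, -0.892, -0.268, 0.173], [0.931, 0.349, 0.107, 0.656], [-0.002, -0.288, 0.958, 0.384], [0.0, 0.0, 0.0, 1.0]] ['mtx', 'extrinsics']
{'clock': 0.15, 'joint_pos': array([-1.30510019,  0.47759902,  0.02235071,  1.55615627, -0.0115294 ,
        1.10931417, -0.08310076]), 'dq': array([-0.00129269, -0.00089578,  0.00072273, -0.00361383,  0.00142981,
        0.00018789, -0.00182327]), 'effort': array([ 1.77672227e-03, -5.83291161e+01,  1.53595258e+00, -2.72877681e+01,
       -5.43113274e-02,  1.43811561e-02,  8.90610158e-05]), 'eef_pos': array([0.2463148 , 0.62798086, 0.2219414 ]), 'tool_rot': array([ 0.13091584,  0.69485739, -0.13186107,  0.69472794]), 'contact_force': array([0.0351106 , 0.59064013, 0.08792923]), 'ft_torque': array([-0.00998281, -0.04534491,  0.07487742]), 'finger_gap': 0.08801143388284259}
```

View pics/side0.png

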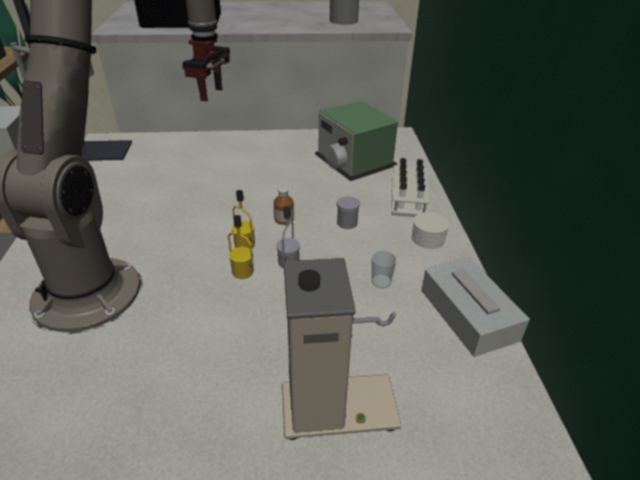

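View pics/top0.png

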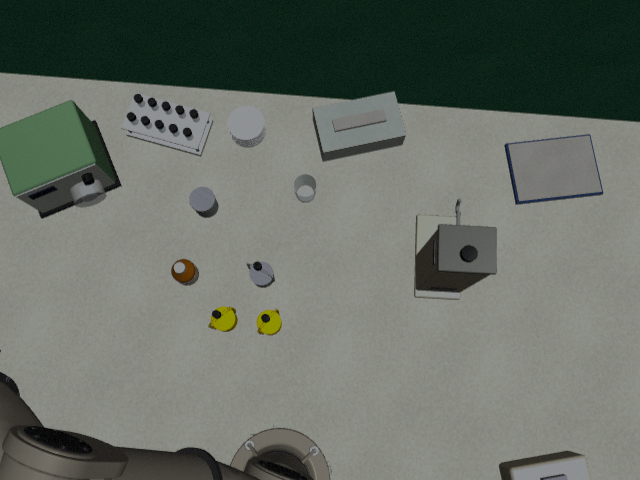

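View pics/wrist0.png

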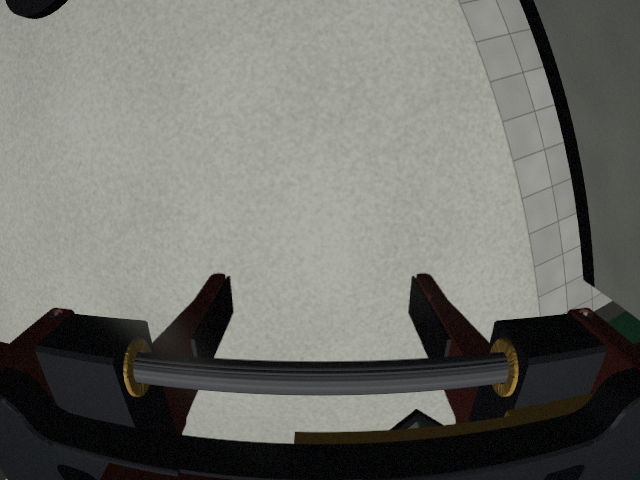

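The steel canister with a bail is at top (261,272) / side (288,250). The yellow look-alikes are at top (223,319) and (269,322). The tin at top (203,201) has no bail. I'll confirm with an enlarged crop.

Run:
```python
import cv2,numpy as np
a=cv2.imread('pics/side0.png')[180:290,215:325]; b=cv2.imread('pics/top0.png')[230:340,205:315];
c=cv2.imread('pics/side0.png')[260:440,275:425]; d=cv2.imread('pics/top0.png')[190:310,400:510]
r=lambda i:cv2.resize(i,(400,300),interpolation=cv2.INTER_CUBIC)
f=lambda i:cv2.resize(i,(390,390),interpolation=cv2.INTER_CUBIC)
cv2.imwrite('pics/crop1.png',np.hstack([f(a),f(b)])); 
cv2.imwrite('pics/crop2.png',np.hstack([cv2.resize(c,(450,540),interpolation=2),cv2.resize(d[:108],(330,324),interpolation=2).repeat(1,0) if 0 else cv2.copyMakeBorder(cv2.resize(d,(330,360),interpolation=2),0,180,0,0,0)]))
```

```text
(no output)
```

View pics/crop1.png

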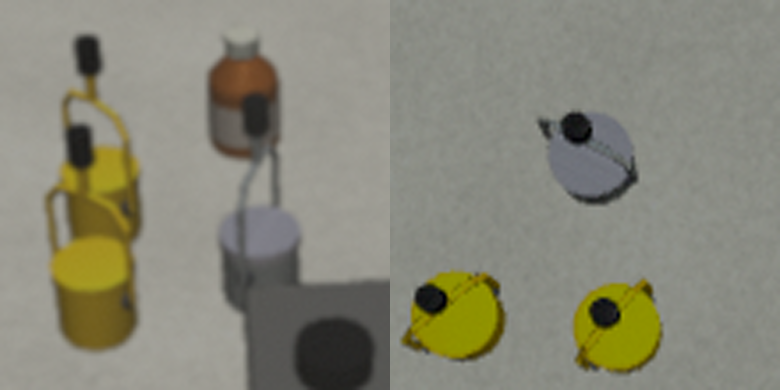

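View pics/crop2.png

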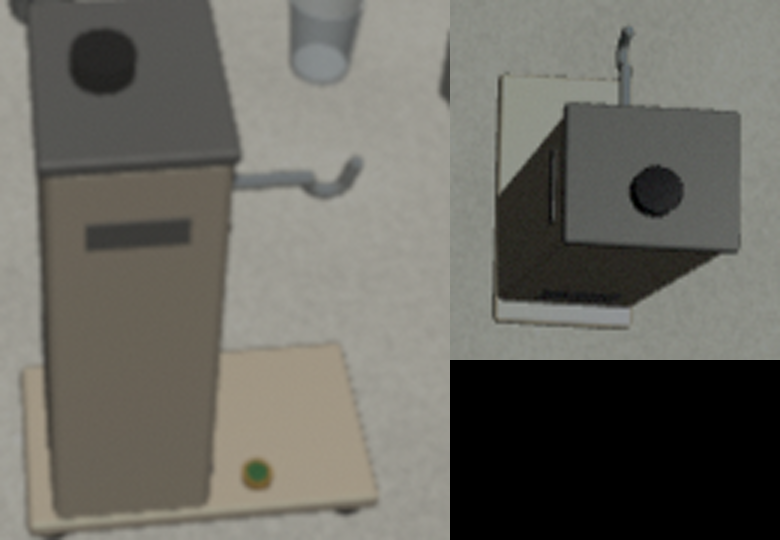

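```bash
cat > h.py <<'E'
from cell import bot
import numpy as np,cv2
def cal(n): 
    c=bot.calibration(n); return np.array(c['mtx']),np.array(c['extrinsics'])
def ray(n,p,c=None):
    K,T=c or cal(n); x=(p[0]-K[0,2])/K[0,0]; y=(p[1]-K[1,2])/K[1,1]
    if n=='wrist':
        r=np.hypot(x,y); s=np.sin(r)/r if r>1e-9 else 1; v=np.array([x*s,y*s,np.cos(r)])
    else: v=np.array([x,y,1.])
    d=T[:3,:3]@(v*[1,-1,-1]); return T[:3,3],d/np.linalg.norm(d)
def onz(n,p,z,c=None):
    o,d=ray(n,p,c); return o+d*(z-o[2])/d[2]
def tri(rs):
    A=0;b=0
    for o,d in rs:
        P=np.eye(3)-np.outer(d,d); A=A+P; b=b+P@o
    X=np.linalg.solve(A,b); return X,[np.linalg.norm((np.eye(3)-np.outer(d,d))@(X-o))*1e3 for o,d in rs]
def proj(n,X,c=None):
    K,T=c or cal(n); q=T[:3,:3].T@(np.asarray(X)-T[:3,3])*[1,-1,-1]
    if n=='wrist':
        r=np.arctan2(np.hypot(*q[:2]),q[2]); q=np.append(q[:2]/np.hypot(*q[:2])*r,1)
    return (K@(q/q[2]))[:2]
E
python3 - <<'E'
from h import *
np.set_printoptions(precision=4,suppress=True)
def blob(n,box,th):
    im=cv2.imread(f'pics/{n}0.png'); x0,y0,x1,y1=box; g=im[y0:y1,x0:x1].max(2)
    m=(g<th).astype(np.uint8); k,l,s,c=cv2.connectedComponentsWithStats(m)
    i=1+s[1:,4].argmax(); print(n,'blob',s[i],c[i]+[x0,y0]); return c[i]+[x0,y0]
kt=blob('top',(248,255,268,276),45); ks=blob('side',(280,203,295,221),60)
print('knob tri',tri([ray('top',kt),ray('side',ks)]), 'top z165/152',onz('top',kt,.165),onz('top',kt,.152), 'side',onz('side',ks,.152))
# lid: bluish
im=cv2.imread('pics/top0.png').astype(int); b=im[...,0]-im[...,2]
m=((b>12)).astype(np.uint8)[255:295,240:280]; 
k,l,s,c=cv2.connectedComponentsWithStats(m); i=1+s[1:,4].argmax()
pts=cv2.findContours((l==i).astype(np.uint8),0,1)[0][0]; h=cv2.convexHull(pts); e=cv2.fitEllipse(h); print(s[i],e); (cx,cy),rr=cv2.minEnclosingCircle(h)
print('lid',onz('top',(e[0][0]+240,e[0][1]+255),.058),onz('top',(cx+240,cy+255),.058),rr)
# bail corners
f=lambda u,v:(205+(u-390)/3.545,230+v/3.545)
for z in (.085,.1,.11): 
  A=onz('top',f(543,127),z);print(z,A)
print(onz('top',f(633,178),.06),onz('top',f(633,178),.045))
# balance
g=lambda u,v:(400+(u-450)/3,190+v/3)
g2=lambda u,v:(275+u/3,260+v/3)
ht=g(628,33);hs=g2(356,162)
print('tip tri',tri([ray('top',ht),ray('side',hs)]),'z.243',onz('top',ht,.243),onz('side',hs,.243))
P=[g(566,104),g(738,113),g(738,250),g(565,241)]
print('housing top',[onz('top',p,.317)[:2] for p in P],'zero',onz('top',g(657,190),.333))
print('arm', onz('top',g(626,100),.235),onz('top',g(624,65),.235))
Q=[g(501,75),g(497,320),g(629,327)];print('base',[onz('top',p,.022)[:2] for p in Q])
for nm,p,z in (('bottle',(183,270),.08),('tin',(203,200),.07),('beaker',(305,185),.05)): print(nm,onz('top',p,z))
E
```

```text
top blob [ 6  7  8  8 53] [257.2264 265.6981]
side blob [ 3  4  8 12 78] [286.8974 212.1667]
knob tri (array([0.4664, 0.0806, 0.1517]), [np.float64(0.23352765982808701), np.float64(0.2335276598282525)]) top z165/152 [0.4643 0.0792 0.165 ] [0.4665 0.0806 0.152 ] side [0.4661 0.0801 0.152 ]Traceback (most recent call last):
  File "<stdin>", line 13, in <module>
cv2.error: OpenCV(4.12.0) /io/opencv/modules/imgproc/src/shapedescr.cpp:361: error: (-201:Incorrect size of input array) There should be at least 5 points to fit the ellipse in function 'fitEllipseNoDirect'
```

Run:
```python
from h import *
np.set_printoptions(precision=4,suppress=True)
im=cv2.imread('pics/top0.png').astype(int); print(im[275,262],im[245,262],im[285,250])
b=im[...,0]-im[...,2]
m=((b>3)).astype(np.uint8)[255:295,243:283]; m=cv2.medianBlur(m,3)
k,l,s,c=cv2.connectedComponentsWithStats(m); i=1+s[1:,4].argmax()
pts=cv2.findContours((l==i).astype(np.uint8),0,1)[0][0]; h=cv2.convexHull(pts); print(s[i]); (cx,cy),rr=cv2.minEnclosingCircle(h)
print('lid',onz('top',(cx+243,cy+255),.058),rr,onz('top',(f:=(205+(592-390)/3.545,230+153/3.545)),.058))
f=lambda u,v:(205+(u-390)/3.545,230+v/3.545)
for z in (.085,.1,.11): 
  A=onz('top',f(543,127),z);print(z,A)
print(onz('top',f(633,178),.06),onz('top',f(633,178),.045))
g=lambda u,v:(400+(u-450)/3,190+v/3)
g2=lambda u,v:(275+u/3,260+v/3)
ht=g(628,33);hs=g2(356,162)
print('tip tri',tri([ray('top',ht),ray('side',hs)]),'z.243',onz('top',ht,.243),onz('side',hs,.243))
P=[g(566,104),g(738,113),g(738,250),g(565,241)]
print('housing top',[onz('top',p,.317)[:2] for p in P],'zero',onz('top',g(657,190),.333))
print('arm', onz('top',g(626,100),.235),onz('top',g(624,65),.235))
Q=[g(501,75),g(497,320),g(629,327)];print('base',[onz('top',p,.022)[:2] for p in Q])
for nm,p,z in (('bottle',(183,270),.08),('tin',(203,200),.07),('beaker',(305,185),.05)): print(nm,onz('top',p,z))
s=bot.read_state();print(s['eef_pos'],s['clock'])
from scipy.spatial.transform import Rotation as R
M=R.from_quat(s['tool_rot']).as_matrix();print(M)
```

```text
[122 115 111] [127 134 133] [132 140 138]
[  7   7  23  24 402]
lid [0.4682 0.0794 0.058 ] 13.200547218322754 [0.4657 0.0779 0.058 ]
0.085 [0.4759 0.1088 0.085 ]
0.1 [0.4733 0.1069 0.1   ]
0.11 [0.4717 0.1057 0.11  ]
[0.451  0.0491 0.06  ] [0.4532 0.0503 0.045 ]
tip tri (array([ 0.6238, -0.3376,  0.2441]), [np.float64(1.0582457417948148), np.float64(1.0582457417945728)]) z.243 [ 0.623  -0.3378  0.243 ] [ 0.6252 -0.3363  0.243 ]
housing top [array([ 0.5489, -0.2829]), array([ 0.5521, -0.3949]), array([ 0.4615, -0.3968]), array([ 0.4582, -0.2859])] zero [ 0.493 -0.34   0.333]
arm [ 0.5768 -0.3398  0.235 ] [ 0.6019 -0.3375  0.235 ]
base [array([ 0.6466, -0.2835]), array([ 0.4449, -0.2899]), array([ 0.4479, -0.3949])]
bottle [0.4546 0.2586 0.08  ]
tin [0.6282 0.2348 0.07  ]
beaker [ 0.6918 -0.0039  0.05  ]
[0.2463 0.628  0.2219] 0.15
[[-0.0004  0.3652  0.9309]
 [-0.0013  0.9309 -0.3652]
 [-1.     -0.0013  0.0001]]
```

Confirmed: the steel can with the grey bail is the target, and the yellow pair are the look-alikes. It stands at about (0.466, 0.080), with the bail along about 69°. The hook seat is about (0.610, -0.337), and the balance front faces world +x at about 1.6°. I'll move there while turning the tool half a turn, so the camera ends up facing outwards at the hook.

```bash
python3 -m handwheel '[{"linear":[0.36,-0.9,0.1],"dr":[0,0,-1],"jaw":1},{"linear":[0.36,-0.9,0.1],"dr":[0,0,-1],"jaw":1},{"linear":[0.36,-0.9,0.1],"dr":[0,0,-1],"jaw":1},{"linear":[0.36,-0.9,0.1],"dr":[0,0,-1],"jaw":1},{"linear":[0.36,-0.9,0.1],"dr":[0,0,-1],"jaw":1},{"linear":[0.36,-0.9,0.1],"dr":[0,0,-1],"jaw":1},{"linear":[0.36,-0.9,0.1],"dr":[0,0,-1],"jaw":1},{"linear":[0.36,-0.9,0.1],"dr":[0,0,-1],"jaw":1},{"linear":[0.36,-0.9,0.1],"dr":[0,0,-1],"jaw":1},{"linear":[0.36,-0.9,0.1],"dr":[0,0,-1],"jaw":1},{"linear":[0.36,-0.9,0.1],"dr":[0,0,-1],"jaw":1},{"linear":[0.36,-0.9,0.1],"dr":[0,0,-1],"jaw":1}]'
python3 -m handwheel '[{"linear":[0,0,0],"dr":[0,0,-1],"jaw":1},{"linear":[0,0,0],"dr":[0,0,-1],"jaw":1},{"linear":[0,0,0],"dr":[0,0,-1],"jaw":1},{"linear":[0,0,0],"dr":[0,0,-1],"jaw":1},{"linear":[0,0,0],"dr":[0,0,-1],"jaw":1},{"linear":[0,0,0],"dr":[0,0,-1],"jaw":1},{"linear":[0,0,0],"dr":[0,0,-1],"jaw":1},{"linear":[0,0,0],"dr":[0,0,-1],"jaw":1},{"linear":[0,0,0],"dr":[0,0,-1],"jaw":1}]'
cat > st.py <<'E'
from h import *
from scipy.spatial.transform import Rotation as R
np.set_printoptions(precision=4,suppress=True)
s=bot.read_state();M=R.from_quat(s['tool_rot']).as_matrix()
print('t',s['clock'],'tcp',s['eef_pos'],'jaw az',np.degrees(np.arctan2(M[1,1],M[0,1])),'x',M[:,0],'F',s['contact_force'],'gap',s['finger_gap'],'q',s['joint_pos'])
E
python3 st.py
```

```text
clock: 1.35
eef_pos: [0.4627, 0.0865, 0.283]
tool_rot: [0.516, 0.484, -0.515, 0.484]
contact_force: [1.5, 0.8, -0.4]
finger_gap: 0.0879
clock: 2.25
eef_pos: [0.4622, 0.0883, 0.2825]
tool_rot: [-0.679, -0.197, 0.679, -0.197]
contact_force: [-0.2, -0.3, 0.1]
finger_gap: 0.0878
t 2.25 tcp [0.4622 0.0883 0.2825] jaw az -57.66743578014659 x [-0.0004 -0.0001 -1.    ] F [-0.1628 -0.3133  0.1005] gap 0.08780055833928671 q [-0.8435  0.064   0.5567  1.9789 -0.0378  1.1091 -1.2774]
```

```bash
python3 -m handwheel '[{"linear":[0,0,0],"dr":[0,0,-1],"jaw":1},{"linear":[0,0,0],"dr":[0,0,-1],"jaw":1},{"linear":[0,0,0],"dr":[0,0,-1],"jaw":1},{"linear":[0,0,0],"dr":[0,0,-1],"jaw":1},{"linear":[0,0,0],"dr":[0,0,-1],"jaw":1},{"linear":[0,0,0],"dr":[0,0,-1],"jaw":1},{"linear":[0,0,0],"dr":[0,0,-1],"jaw":1},{"linear":[0,0,0],"dr":[0,0,-1],"jaw":1},{"linear":[0,0,0],"dr":[0,0,-0.9],"jaw":0.2},{"linear":[0,0,0],"dr":[0,0,0],"jaw":0.2}]'
python3 - <<'E'
import st
from h import *
c=cal('wrist'); im=bot.read_camera('wrist'); cv2.imwrite('pics/w1.png',im[:,:,::-1]); np.save('w1T.npy',c[1])
for X in ([.466,.0797,.165],[.466,.0797,.152],[.466,.0797,.115],[.466,.0797,.058]): print(proj('wrist',X,c))
E
```

```text
clock: 3.25
eef_pos: [0.4623, 0.0884, 0.2825]
tool_rot: [-0.695, 0.128, 0.696, 0.128]
contact_force: [0.5, 0.1, -0.2]
finger_gap: 0.0754
t 3.25 tcp [0.4623 0.0884 0.2825] jaw az -110.86544001675429 x [-0.0003 -0.     -1.    ] F [ 0.4753  0.052  -0.2367] gap 0.07539141599034044 q [-0.8881  0.0637  0.6047  1.9809 -0.0405  1.1089 -2.2012]
[328.4664 222.0393]
[328.1259 217.9708]
[327.2934 208.0575]
[326.3046 196.3505]
```

View pics/w1.png

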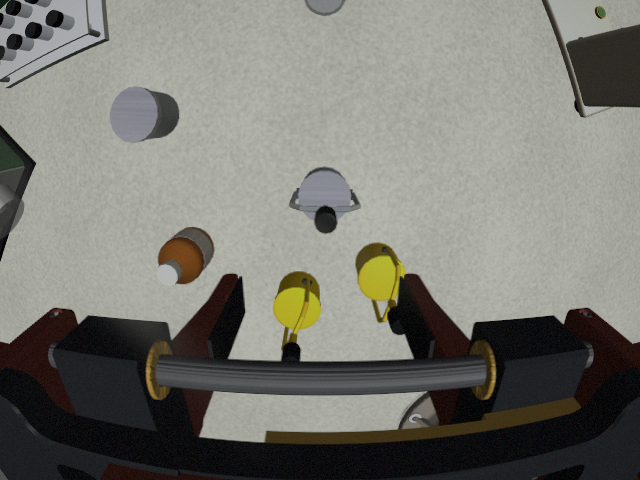

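The steel canister shows at (325,219) for the knob, with bail ends at (292,205) and (359,206). I'll refine position and yaw.

Run:
```python
from h import *
np.set_printoptions(precision=4,suppress=True)
c=(cal('wrist')[0],np.load('w1T.npy'))
im=cv2.imread('pics/w1.png'); g=im.max(2)[200:236,305:345]
m=(g<60).astype(np.uint8);k,l,s,ce=cv2.connectedComponentsWithStats(m);i=1+s[1:,4].argmax();p=ce[i]+[305,200];print(s[i],p,onz('wrist',p,.158,c))
A=onz('wrist',(291,206),.1,c);B=onz('wrist',(360,207),.1,c);d=A-B;print(A,B,np.linalg.norm(d),np.degrees(np.arctan2(d[1],d[0])),(A+B)/2)
cv2.imwrite('pics/c3.png',cv2.resize(im[150:250,260:390],(780,600),interpolation=2))
```

```text
[ 10   6  22  27 463] [325.3089 219.1965] [0.4673 0.0817 0.158 ]
[0.477  0.1121 0.1   ] [0.4528 0.0511 0.1   ] 0.0655919244868695 68.35142881020025 [0.4649 0.0816 0.1   ]
```

View pics/c3.png

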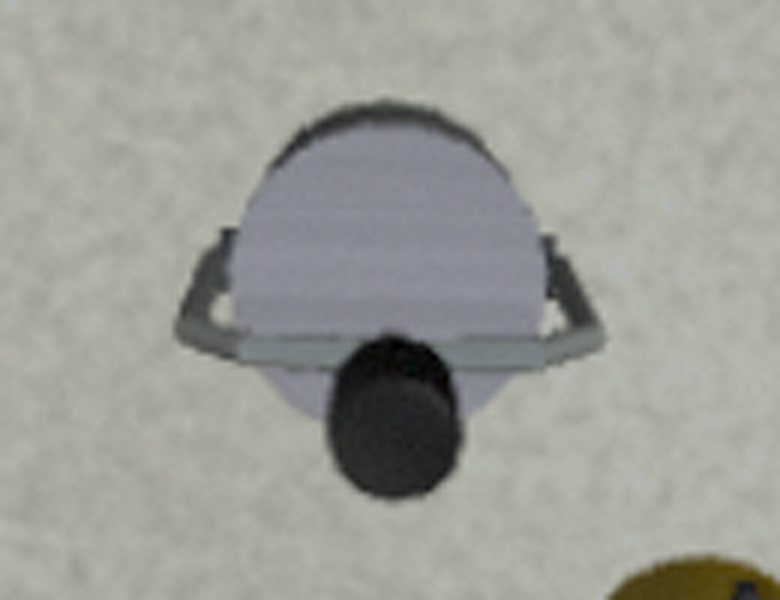

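```bash
python3 -m handwheel '[{"linear":[0.084,-0.152,-0.4],"dr":[0,0,0],"jaw":0.2},{"linear":[0,0,-0.6],"dr":[0,0,0],"jaw":0.2},{"linear":[0,0,-0.6],"dr":[0,0,0],"jaw":0.2},{"linear":[0,0,-0.6],"dr":[0,0,0],"jaw":0.2},{"linear":[0,0,0],"dr":[0,0,0],"jaw":0.2}]'
python3 - <<'E'
import st
from h import *
im=bot.read_camera('wrist'); cv2.imwrite('pics/w2.png',im[:,:,::-1])
E
```

```text
clock: 3.8
eef_pos: [0.464, 0.0801, 0.1697]
tool_rot: [-0.694, 0.128, 0.698, 0.126]
contact_force: [0.4, -0.5, -0.2]
finger_gap: 0.0531
t 3.8 tcp [0.464  0.0801 0.1697] jaw az -110.69264047888085 x [-0.0062 -0.0032 -1.    ] F [ 0.381  -0.474  -0.2057] gap 0.05308996772772457 q [-0.8204  0.2322  0.5997  2.1097 -0.1711  0.8533 -2.0513]
```

View pics/w2.png

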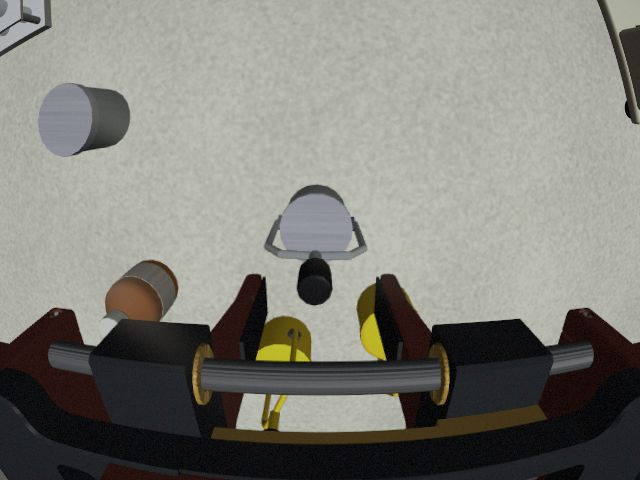

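The knob at (315,282) lies between the fingers and the tips are still above it. Going down to grasp height.

```bash
python3 -m handwheel '[{"linear":[0,0,-0.2],"dr":[0,0,0],"jaw":0.2},{"linear":[0,0,-0.2],"dr":[0,0,0],"jaw":0.2},{"linear":[0,0,-0.2],"dr":[0,0,0],"jaw":0.2},{"linear":[0,0,0],"dr":[0,0,0],"jaw":0.2},{"linear":[0,0,0],"dr":[0,0,0],"jaw":0.2}]'
python3 - <<'E'
import st
from h import *
c=cal('wrist');im=bot.read_camera('wrist'); cv2.imwrite('pics/w3.png',im[:,:,::-1])
for X in ([.4665,.0808,.165],[.4665,.0808,.139]):print(proj('wrist',X,c))
s=bot.read_state();M=st.R.from_quat(s['tool_rot']).as_matrix()
print('grasp pt px',proj('wrist',s['eef_pos']-.019*M[:,0],c))
E
```

```text
clock: 4.35
eef_pos: [0.4667, 0.0807, 0.1426]
tool_rot: [-0.695, 0.128, 0.696, 0.128]
contact_force: [1.1, -0.2, 0.6]
finger_gap: 0.0523
t 4.35 tcp [0.4667 0.0807 0.1426] jaw az -110.81991206396977 x [-0.0003 -0.0003 -1.    ] F [ 1.0989 -0.1878  0.6082] gap 0.052323191193541334 q [-0.7955  0.2801  0.5819  2.1326 -0.2163  0.7853 -2.0116]
[319.3415 320.3045]
[319.4563 294.1275]
grasp pt px [319.0801 316.0004]
```

View pics/w3.png

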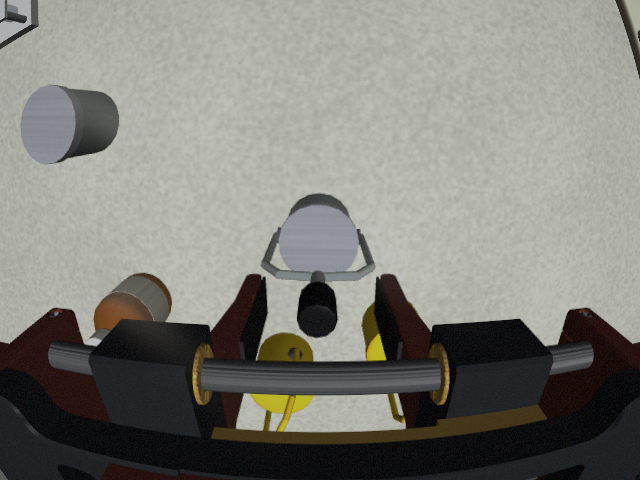

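The knob's top is at (318,320) and its bottom at (318,292), as predicted. Lowering 5 mm and closing.

```bash
python3 -m handwheel '[{"linear":[0,0,-0.1],"dr":[0,0,0],"jaw":0.2},{"linear":[0,0,0],"dr":[0,0,0],"jaw":-1},{"linear":[0,0,0],"dr":[0,0,0],"jaw":-1},{"linear":[0,0,0],"dr":[0,0,0],"jaw":-1},{"linear":[0,0,0],"dr":[0,0,0],"jaw":-1},{"linear":[0,0,0],"dr":[0,0,0],"jaw":-1},{"linear":[0,0,0],"dr":[0,0,0],"jaw":-1},{"linear":[0,0,0],"dr":[0,0,0],"jaw":-1}]'
python3 -m handwheel '[{"linear":[0,0,0.1],"dr":[0,0,0],"jaw":-1},{"linear":[0,0,0.2],"dr":[0,0,0],"jaw":-1},{"linear":[0,0,0.3],"dr":[0,0,0],"jaw":-1},{"linear":[0,0,0.4],"dr":[0,0,0],"jaw":-1},{"linear":[0,0,0.4],"dr":[0,0,0],"jaw":-1},{"linear":[0,0,0.4],"dr":[0,0,0],"jaw":-1},{"linear":[0,0,0.2],"dr":[0,0,0],"jaw":-1},{"linear":[0,0,0],"dr":[0,0,0],"jaw":-1},{"linear":[0,0,0],"dr":[0,0,0],"jaw":-1},{"linear":[0,0,0],"dr":[0,0,0],"jaw":-1}]'
python3 - <<'E'
import st
from h import *
c=cal('wrist');im=bot.read_camera('wrist'); cv2.imwrite('pics/w4.png',im[:,:,::-1])
E
```

```text
clock: 5.2
eef_pos: [0.4668, 0.0811, 0.1378]
tool_rot: [0.696, -0.128, -0.695, -0.128]
contact_force: [0.4, 1.3, 0.4]
finger_gap: 0.0172
clock: 6.2
eef_pos: [0.466, 0.0806, 0.2367]
tool_rot: [-0.695, 0.128, 0.696, 0.127]
contact_force: [0.3, 0.6, -2.6]
finger_gap: 0.0172
t 6.2 tcp [0.466  0.0806 0.2367] jaw az -110.8132414103116 x [-0.0017 -0.0009 -1.    ] F [ 0.3221  0.5703 -2.6288] gap 0.017189274158768357 q [-0.8667  0.129   0.6246  2.0362 -0.0887  1.0042 -2.1323]
```

View pics/w4.png

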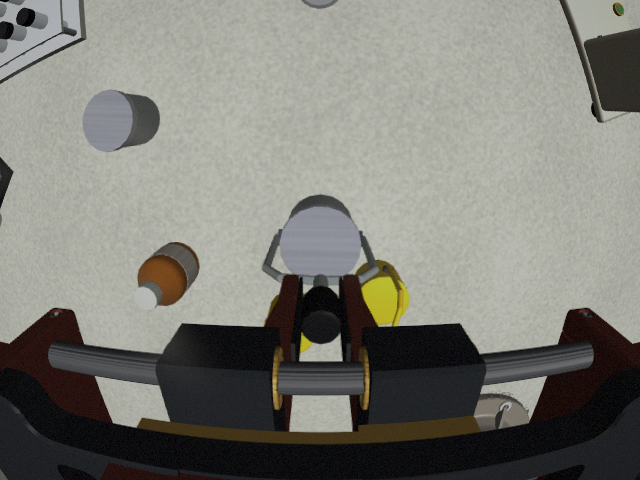

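The canister is held, with about 2.6–3 N on the wrist. Next I carry it to a stand-off outside the hook, turning it about +23°.

```bash
python3 -m handwheel '[{"linear":[0.1,-0.18,0.1],"dr":[0,0,0.08],"jaw":-1},{"linear":[0.2,-0.35,0.1],"dr":[0,0,0.16],"jaw":-1},{"linear":[0.2,-0.35,0.1],"dr":[0,0,0.16],"jaw":-1},{"linear":[0.2,-0.35,0.1],"dr":[0,0,0.16],"jaw":-1},{"linear":[0.2,-0.35,0.1],"dr":[0,0,0.16],"jaw":-1},{"linear":[0.2,-0.35,0.1],"dr":[0,0,0.16],"jaw":-1},{"linear":[0.2,-0.35,0.1],"dr":[0,0,0.16],"jaw":-1},{"linear":[0.2,-0.35,0.1],"dr":[0,0,0.16],"jaw":-1},{"linear":[0.2,-0.35,0.1],"dr":[0,0,0.16],"jaw":-1},{"linear":[0.2,-0.35,0],"dr":[0,0,0.16],"jaw":-1},{"linear":[0.2,-0.35,0],"dr":[0,0,0.16],"jaw":-1},{"linear":[0.2,-0.35,0],"dr":[0,0,0.16],"jaw":-1}]'
python3 -m handwheel '[{"linear":[0.2,-0.35,0],"dr":[0,0,0.16],"jaw":-1},{"linear":[0.2,-0.35,0],"dr":[0,0,0.16],"jaw":-1},{"linear":[0.2,-0.35,0],"dr":[0,0,0.16],"jaw":-1},{"linear":[0.2,-0.35,0],"dr":[0,0,0.16],"jaw":-1},{"linear":[0.2,-0.35,0],"dr":[0,0,0.16],"jaw":-1},{"linear":[0.2,-0.35,0],"dr":[0,0,0.16],"jaw":-1},{"linear":[0.2,-0.35,0],"dr":[0,0,0.16],"jaw":-1},{"linear":[0.2,-0.35,0],"dr":[0,0,0.16],"jaw":-1},{"linear":[0.2,-0.35,0],"dr":[0,0,0.16],"jaw":-1},{"linear":[0.2,-0.35,0],"dr":[0,0,0.16],"jaw":-1},{"linear":[0.2,-0.35,0],"dr":[0,0,0.16],"jaw":-1},{"linear":[0.1,-0.18,0],"dr":[0,0,0.16],"jaw":-1}]'
python3 -m handwheel '[{"linear":[0,0,0],"dr":[0,0,0],"jaw":-1},{"linear":[0,0,0],"dr":[0,0,0],"jaw":-1},{"linear":[0,0,0],"dr":[0,0,0],"jaw":-1},{"linear":[0,0,0],"dr":[0,0,0],"jaw":-1}]'
python3 - <<'E'
import st
from h import *
for n in ('wrist','side','top'):
    c=cal(n);im=bot.read_camera(n); cv2.imwrite(f'pics/{n}5.png',im[:,:,::-1])
    if n=='wrist': np.save('w5T.npy',c[1])
E
```

```text
clock: 7.45
eef_pos: [0.5817, -0.1212, 0.2815]
tool_rot: [-0.704, 0.06, 0.705, 0.06]
contact_force: [-0.2, 0.6, -3.0]
finger_gap: 0.0171
clock: 8.65
eef_pos: [0.6965, -0.3237, 0.2806]
tool_rot: [-0.706, -0.011, 0.708, -0.011]
contact_force: [-0.2, 0.1, -2.6]
finger_gap: 0.0173
clock: 9.05
eef_pos: [0.6968, -0.321, 0.2829]
tool_rot: [0.707, 0.011, -0.707, 0.011]
contact_force: [0.8, 0.3, -2.6]
finger_gap: 0.0171
t 9.05 tcp [ 0.6968 -0.321   0.2829] jaw az -88.1993723440017 x [ 0.0003  0.0006 -1.    ] F [ 0.7969  0.2645 -2.5748] gap 0.017073018749778467 q [ 0.0061  0.6637  0.6207  1.2482 -0.3773  1.3434 -0.9313]
```

View pics/wrist5.png

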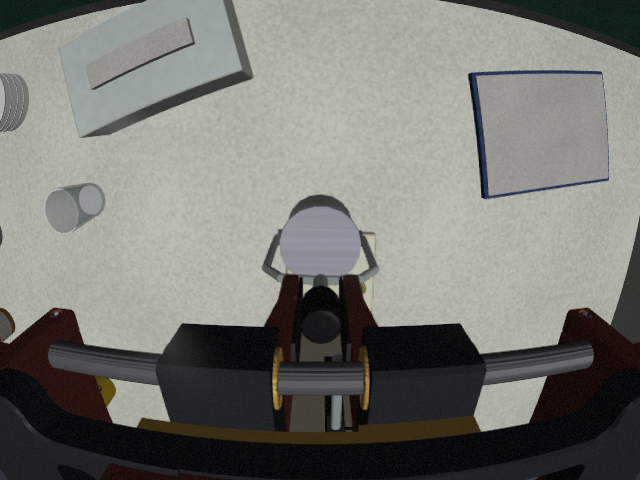

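View pics/side5.png

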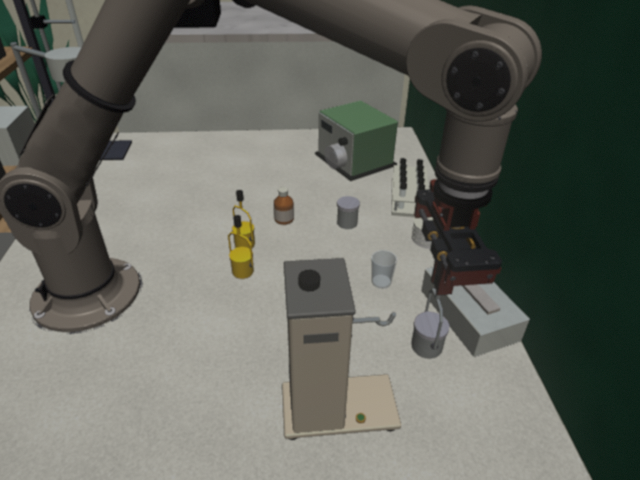

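Run:
```python
import cv2,numpy as np
w=cv2.imread('pics/wrist5.png')[220:440,250:390]; s=cv2.imread('pics/side5.png')[255:375,335:465]
cv2.imwrite('pics/c5.png',np.hstack([cv2.resize(w,(350,550),interpolation=2),cv2.resize(s,(450,550),interpolation=2)]))
```

```text
(no output)
```

View pics/c5.png

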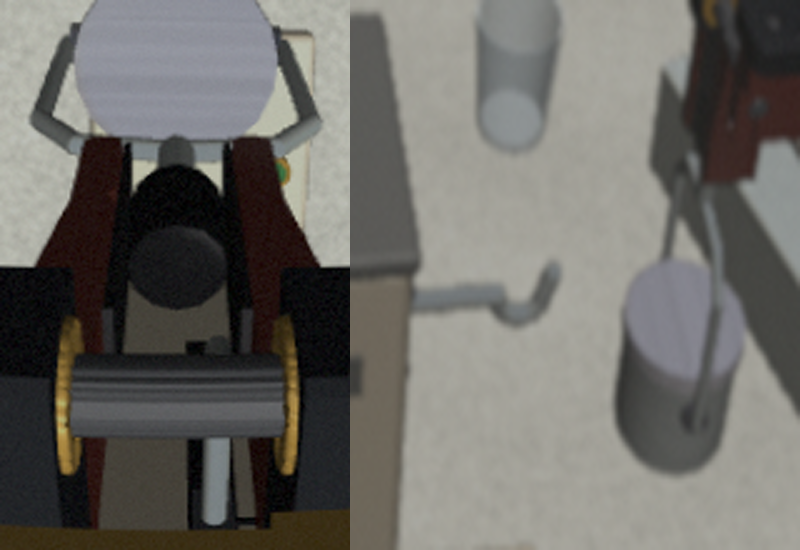

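Run:
```python
from h import *
np.set_printoptions(precision=4,suppress=True)
c=(cal('wrist')[0],np.load('w5T.npy'))
print('tip',onz('wrist',(336.8,356.8),.245,c),'rod',onz('wrist',(335.2,428),.239,c))
# bail ends in wrist: crop (35,118),(320,125)
zb=.2829-.0228
A=onz('wrist',(250+35/2.5,220+118/2.5),zb-.015,c);B=onz('wrist',(250+320/2.5,220+125/2.5),zb-.015,c);d=A-B
print(A,B,np.linalg.norm(d),np.degrees(np.arctan2(d[1],d[0])),(A+B)/2)
# bar visible edge left (78,148)->right(285,150) 
A=onz('wrist',(250+78/2.5,220+148/2.5),zb-.003,c);B=onz('wrist',(250+278/2.5,220+151/2.5),zb-.003,c);d=A-B
print('bar',A,B,np.degrees(np.arctan2(d[1],d[0])),(A+B)/2)
S=cal('side')
for X in ([.6968,-.321,zb],[.6968,-.321,zb-.057],[.61,-.337,.2305],[.624,-.3366,.243]): 
  p=proj('side',X,S); print('side',p,'crop',350+(p[0]-335)*450/130,(p[1]-255)*550/120)
```

```text
tip [ 0.6344 -0.3344  0.245 ] rod [ 0.5604 -0.3375  0.239 ]
[ 0.696  -0.2889  0.2451] [ 0.6963 -0.3554  0.2451] 0.06647969899171458 90.31165985637247 [ 0.6961 -0.3222  0.2451]
bar [ 0.694  -0.3002  0.2571] [ 0.6947 -0.3444  0.2571] 90.8859345808221 [ 0.6944 -0.3223  0.2571]
side [438.1971 297.0923] crop 707.2207163416197 192.92291431454467
side [432.6247 322.1685] crop 687.9315566877594 307.85545187222493
side [383.28   320.3452] crop 517.1231710631544 299.498722207794
side [392.9244 314.1691] crop 550.5073682211766 271.1915358697121
```

Run:
```python
from h import *
S=cal('side'); zb=.2829-.0228
for dz in (0,-.004):
  for nm,y,z in (('barL',.022,-.003),('barR',-.022,-.003),('cL',.032,-.012),('cR',-.032,-.012),('base',0,-.115),('lid',0,-.057)):
    p=proj('side',[.6965,-.3215+y,zb+z+dz],S); print(dz,nm,'crop6',np.round([(p[0]-405)*10,(p[1]-270)*6.0]))
s=cv2.imread('pics/side5.png')[270:370,405:465]
cv2.imwrite('pics/c6.png',cv2.resize(s,(600,600),interpolation=2))
```

```text
0 barL crop6 [292. 114.]
0 barR crop6 [366. 234.]
0 cL crop6 [267. 112.]
0 cR crop6 [374. 287.]
0 base crop6 [223. 455.]
0 lid crop6 [275. 314.]
-0.004 barL crop6 [288. 125.]
-0.004 barR crop6 [362. 245.]
-0.004 cL crop6 [263. 123.]
-0.004 cR crop6 [370. 298.]
-0.004 base crop6 [220. 464.]
-0.004 lid crop6 [271. 325.]
```

View pics/c6.png

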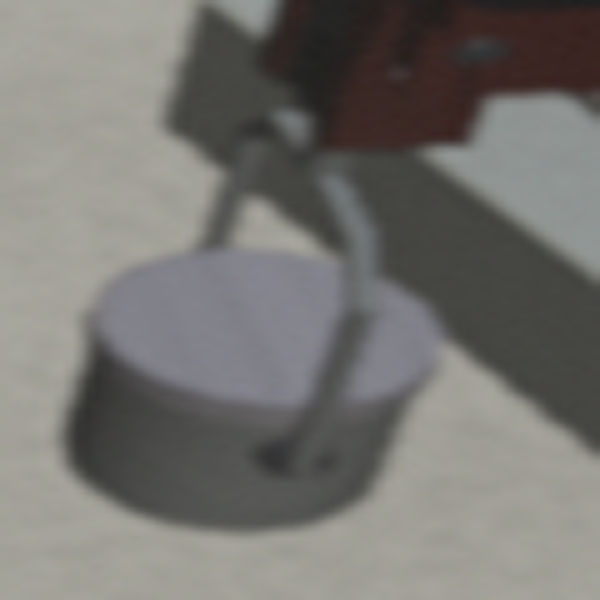

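```bash
python3 -m handwheel '[{"linear":[0,-0.15,0.02],"dr":[0,0,0.1],"jaw":-1},{"linear":[0,-0.14,0.02],"dr":[0,0,0.07],"jaw":-1},{"linear":[-0.15,0,0],"dr":[0,0,0],"jaw":-1},{"linear":[-0.25,0,0],"dr":[0,0,0],"jaw":-1},{"linear":[-0.25,0,0],"dr":[0,0,0],"jaw":-1},{"linear":[-0.15,0,0],"dr":[0,0,0],"jaw":-1},{"linear":[0,0,0],"dr":[0,0,0],"jaw":-1},{"linear":[0,0,0],"dr":[0,0,0],"jaw":-1},{"linear":[0,0,0],"dr":[0,0,0],"jaw":-1}]'
cat > look.py <<'E'
import sys,st
from h import *
k=sys.argv[1]
cw=cal('wrist');w=bot.read_camera('wrist');s=bot.read_camera('side')
cv2.imwrite(f'pics/w_{k}.png',w[:,:,::-1]);cv2.imwrite(f'pics/s_{k}.png',s[:,:,::-1]);np.save(f'T_{k}.npy',cw[1])
a=w[220:440,250:390,::-1];b=s[265:385,335:465,::-1]
cv2.imwrite(f'pics/cc_{k}.png',np.hstack([cv2.resize(a,(300,471),interpolation=2),cv2.resize(b,(500,471),interpolation=2)]))
E
python3 look.py a
```

```text
clock: 10.1
eef_pos: [0.6573, -0.3363, 0.2846]
tool_rot: [0.707, 0.017, -0.707, 0.017]
contact_force: [1.0, 0.3, -4.4]
finger_gap: 0.0172
t 10.1 tcp [ 0.6573 -0.3363  0.2846] jaw az -87.19678950618552 x [ 0.0004  0.0001 -1.    ] F [ 0.9798  0.332  -4.3563] gap 0.01722894064572698 q [ 0.016   0.6079  0.6269  1.3354 -0.3545  1.3092 -0.8741]
```

View pics/cc_a.png

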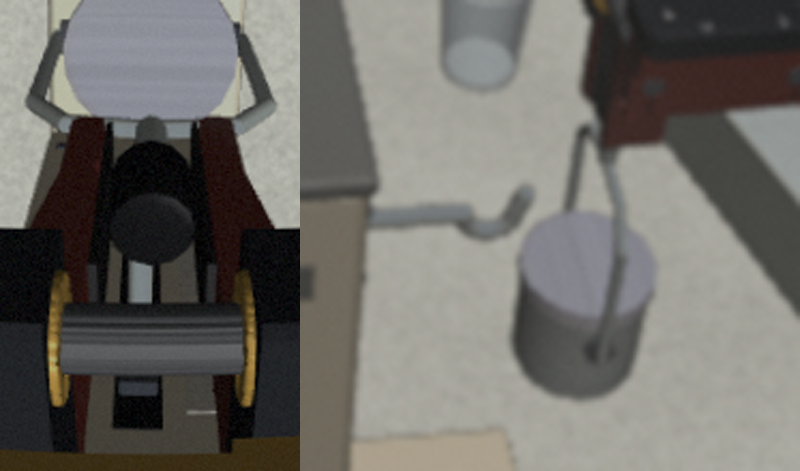

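Run:
```python
from h import *
np.set_printoptions(precision=4,suppress=True)
c=(cal('wrist')[0],np.load('T_a.npy'))
im=cv2.imread('pics/w_a.png')
for r in (344,350,356): 
  print(r,im[r,296:335].max(1).tolist())
for r,cc in ((346,316),(356,315.5)): print(onz('wrist',(cc,r),.238,c))
f=lambda u,v:(250+u/2.143,220+v/2.141)
A=onz('wrist',f(30,100),.284-.0265-.015,c);B=onz('wrist',f(274,105),.284-.0265-.015,c);d=A-B;print((A+B)/2,np.degrees(np.arctan2(d[1],d[0])))
print(onz('wrist',f(152,225),.284+.024,c))
cv2.imwrite('pics/c7.png',cv2.resize(im[270:440,280:360],(376,800),interpolation=2)[:600])
```

```text
344 [19, 16, 15, 17, 45, 64, 69, 68, 66, 66, 63, 12, 11, 24, 68, 102, 121, 131, 134, 135, 135, 133, 132, 124, 97, 49, 15, 9, 29, 63, 67, 65, 67, 67, 67, 72, 68, 69, 65]
350 [13, 15, 12, 16, 54, 69, 64, 69, 70, 63, 36, 13, 13, 24, 72, 101, 120, 132, 137, 133, 134, 133, 132, 130, 120, 35, 9, 8, 18, 62, 70, 69, 70, 68, 68, 70, 69, 67, 71]
356 [18, 15, 18, 39, 61, 69, 67, 69, 70, 64, 11, 7, 8, 29, 74, 107, 123, 131, 135, 133, 134, 131, 130, 127, 117, 19, 15, 9, 26, 60, 67, 71, 69, 68, 72, 64, 68, 71, 67]
[ 0.5973 -0.3371  0.238 ]
[ 0.589  -0.3371  0.238 ]
[ 0.6554 -0.3375  0.2425] 91.55752695342441
[ 0.6551 -0.3374  0.308 ]
```

View pics/c7.png

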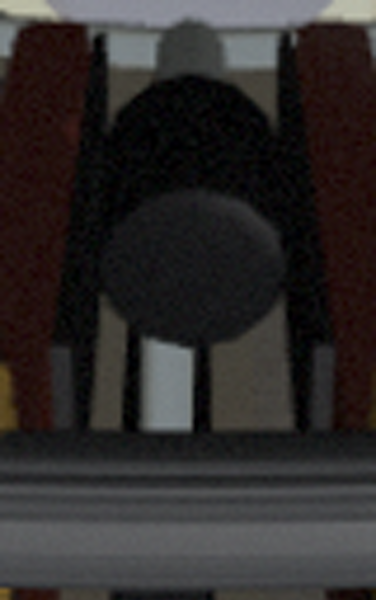

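Aligned in y (rod -0.337, bail -0.3375). Now inwards over the U.

```bash
python3 -m handwheel '[{"linear":[-0.1,0,0],"dr":[0,0,0],"jaw":-1},{"linear":[-0.16,0,0],"dr":[0,0,0],"jaw":-1},{"linear":[-0.16,0,0],"dr":[0,0,0],"jaw":-1},{"linear":[-0.16,0,0],"dr":[0,0,0],"jaw":-1},{"linear":[-0.16,0,0],"dr":[0,0,0],"jaw":-1},{"linear":[-0.1,0,0],"dr":[0,0,0],"jaw":-1},{"linear":[-0.06,0,0],"dr":[0,0,0],"jaw":-1},{"linear":[0,0,0],"dr":[0,0,0],"jaw":-1},{"linear":[0,0,0],"dr":[0,0,0],"jaw":-1}]'
python3 look.py b
```

```text
clock: 11.1
eef_pos: [0.612, -0.3365, 0.2847]
tool_rot: [0.707, 0.017, -0.707, 0.017]
contact_force: [0.2, -0.7, -2.5]
finger_gap: 0.0174
t 11.1 tcp [ 0.612  -0.3365  0.2847] jaw az -87.21790558570856 x [ 0.0003  0.     -1.    ] F [ 0.2078 -0.6718 -2.5485] gap 0.017393541934006475 q [-0.      0.5341  0.6411  1.4506 -0.3253  1.2639 -0.8498]
```

View pics/cc_b.png

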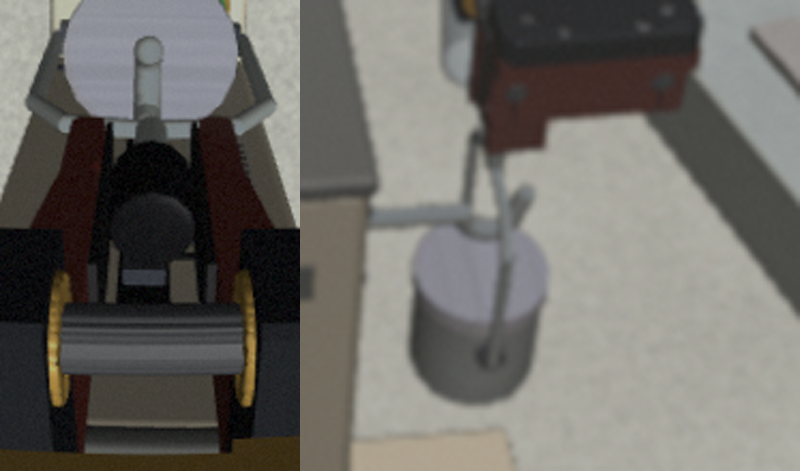

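Run:
```python
from h import *
np.set_printoptions(precision=4,suppress=True)
c=(cal('wrist')[0],np.load('T_b.npy'));S=cal('side')
im=cv2.imread('pics/w_b.png');f=lambda u,v:(250+u/2.143,220+v/2.141); g=lambda u,v:(335+(u-300)/3.846,265+v/3.925)
wt=f(149,50); st_=g(527,192)
print('tip',onz('wrist',wt,.244,c),tri([ray('wrist',wt,c),ray('side',st_,S)]),onz('side',st_,.243,S))
A=onz('wrist',f(30,100),.2847-.0265-.015,c);B=onz('wrist',f(274,105),.2847-.0265-.015,c);print('bail',(A+B)/2)
zb=.2847-.0265
for x in (.608,.610,.612):
  for dy,dz in ((.022,-.003),(.032,-.012),(-.032,-.012)):
    p=proj('side',[x,-.337+dy,zb+dz],S);print(x,dy,np.round([300+(p[0]-335)*3.846,(p[1]-265)*3.925]))
a=cv2.resize(im[225:290,280:360],(790,600),interpolation=2)[:, :400] if 0 else cv2.resize(im[225:290,285:355],(400,371),interpolation=2)
b=cv2.imread('pics/s_b.png')[285:350,370:410]; cv2.imwrite('pics/c8.png',np.hstack([cv2.resize(a,(400,600)),cv2.resize(b,(400,600),interpolation=2)]))
```

```text
tip [ 0.6259 -0.3361  0.244 ] (array([ 0.6257, -0.3361,  0.2431]), [np.float64(0.13882558321247526), np.float64(0.13882558321243313)]) [ 0.6258 -0.3362  0.243 ]
bail [ 0.6103 -0.3377  0.2432]
0.608 0.022 [477. 134.]
0.608 0.032 [471. 132.]
0.608 -0.032 [499. 252.]
0.61 0.022 [482. 133.]
0.61 0.032 [476. 132.]
0.61 -0.032 [504. 252.]
0.612 0.022 [487. 133.]
0.612 0.032 [480. 132.]
0.612 -0.032 [509. 251.]
```

View pics/c8.png

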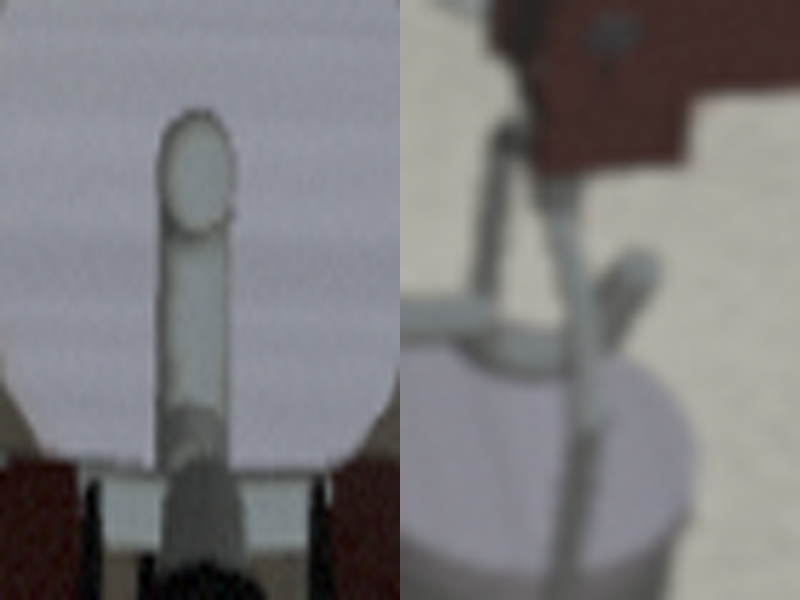

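```bash
python3 -m handwheel '[{"linear":[0.02,0.02,-0.08],"dr":[0,0,0],"jaw":-1},{"linear":[0,0,-0.08],"dr":[0,0,0],"jaw":-1},{"linear":[0,0,0],"dr":[0,0,0],"jaw":-1},{"linear":[0,0,0],"dr":[0,0,0],"jaw":-1}]'
cat > favg.py <<'E'
from h import *
import sys
F=[];Z=[];G=[];Q=[]
for i in range(int(sys.argv[1])):
    im=bot.read_camera('wrist'); s=bot.read_state();F.append(s['contact_force']);Z.append(s['eef_pos']);Q.append(s['ft_torque'])
F=np.array(F);np.set_printoptions(precision=3,suppress=True)
print('F',F.mean(0),'sd',F.std(0),'sem',F.std(0)/len(F)**.5,'z',F[:,2],'tcp',np.mean(Z,0),s['clock'],'tq',np.mean(Q,0))
E
python3 favg.py 20
```

```text
clock: 11.6
eef_pos: [0.6126, -0.3356, 0.2763]
tool_rot: [-0.707, -0.017, 0.707, -0.017]
contact_force: [0.2, -0.1, -2.2]
finger_gap: 0.0172
F [ 0.051  0.24  -2.758] sd [0.411 0.66  0.464] sem [0.092 0.148 0.104] z [-3.626 -2.69  -2.819 -3.139 -1.909 -3.212 -2.925 -2.912 -2.529 -2.423
 -2.134 -3.299 -3.388 -3.07  -2.479 -3.096 -2.009 -2.789 -2.439 -2.28 ] tcp [ 0.613 -0.336  0.277] 12.6 tq [-0.016  0.121 -0.003]
```

```bash
python3 -m handwheel '[{"linear":[0,0,-0.06],"dr":[0,0,0],"jaw":-1},{"linear":[0,0,-0.06],"dr":[0,0,0],"jaw":-1},{"linear":[0,0,-0.06],"dr":[0,0,0],"jaw":-1},{"linear":[0,0,-0.06],"dr":[0,0,0],"jaw":-1},{"linear":[0,0,-0.04],"dr":[0,0,0],"jaw":-1},{"linear":[0,0,-0.04],"dr":[0,0,0],"jaw":-1},{"linear":[0,0,-0.04],"dr":[0,0,0],"jaw":-1},{"linear":[0,0,-0.04],"dr":[0,0,0],"jaw":-1},{"linear":[0,0,-0.04],"dr":[0,0,0],"jaw":-1},{"linear":[0,0,-0.04],"dr":[0,0,0],"jaw":-1},{"linear":[0,0,-0.04],"dr":[0,0,0],"jaw":-1},{"linear":[0,0,0],"dr":[0,0,0],"jaw":-1}]'
python3 look.py c; python3 favg.py 6
```

```text
clock: 13.8
eef_pos: [0.6126, -0.3357, 0.2504]
tool_rot: [-0.707, -0.017, 0.707, -0.017]
contact_force: [1.0, -0.8, -2.4]
finger_gap: 0.0174
t 13.8 tcp [ 0.6126 -0.3357  0.2504] jaw az -87.2379293653515 x [-0.0002  0.     -1.    ] F [ 0.9618 -0.7554 -2.381 ] gap 0.01744731591537064 q [ 0.004   0.5585  0.6288  1.4919 -0.3405  1.2023 -0.839 ]
F [-0.281  0.059 -2.495] sd [0.457 0.69  0.629] sem [0.187 0.282 0.257] z [-2.443 -3.122 -2.716 -2.398 -3.058 -1.23 ] tcp [ 0.613 -0.336  0.251] 14.2 tq [0.008 0.137 0.008]
```

View pics/cc_c.png

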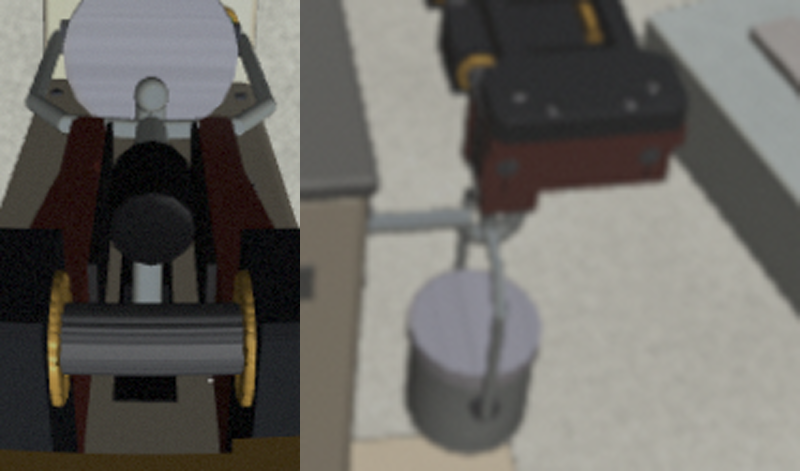

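```bash
python3 -m handwheel '[{"linear":[0,0,-0.03],"dr":[0,0,0],"jaw":-1},{"linear":[0,0,-0.03],"dr":[0,0,0],"jaw":-1},{"linear":[0,0,-0.03],"dr":[0,0,0],"jaw":-1},{"linear":[0,0,-0.03],"dr":[0,0,0],"jaw":-1},{"linear":[0,0,-0.03],"dr":[0,0,0],"jaw":-1},{"linear":[0,0,-0.03],"dr":[0,0,0],"jaw":-1},{"linear":[0,0,0],"dr":[0,0,0],"jaw":-1},{"linear":[0,0,0],"dr":[0,0,0],"jaw":-1}]'
python3 look.py d; python3 favg.py 10
python3 - <<'E'
import cv2,numpy as np
o=[cv2.resize(cv2.imread(f'pics/s_{k}.png')[285:350,345:405],(380,412),interpolation=2) for k in 'bd']
cv2.imwrite('pics/c9.png',np.hstack(o))
E
```

```text
clock: 15.0
eef_pos: [0.6127, -0.3357, 0.2417]
tool_rot: [0.707, 0.017, -0.707, 0.017]
contact_force: [0.9, 0.2, -1.1]
finger_gap: 0.0173
t 15.0 tcp [ 0.6127 -0.3357  0.2417] jaw az -87.23855480229358 x [ 0.0001 -0.0001 -1.    ] F [ 0.9014  0.1637 -1.0539] gap 0.01726714355030235 q [ 0.0057  0.5651  0.6254  1.5018 -0.3449  1.1864 -0.8354]
F [-0.002 -0.196 -1.626] sd [0.371 0.482 0.6  ] sem [0.117 0.153 0.19 ] z [-1.098 -1.06  -1.626 -2.609 -2.139 -2.438 -0.861 -1.574 -0.952 -1.9  ] tcp [ 0.613 -0.336  0.242] 15.6 tq [-0.035  0.095 -0.002]
```

View pics/cc_d.png

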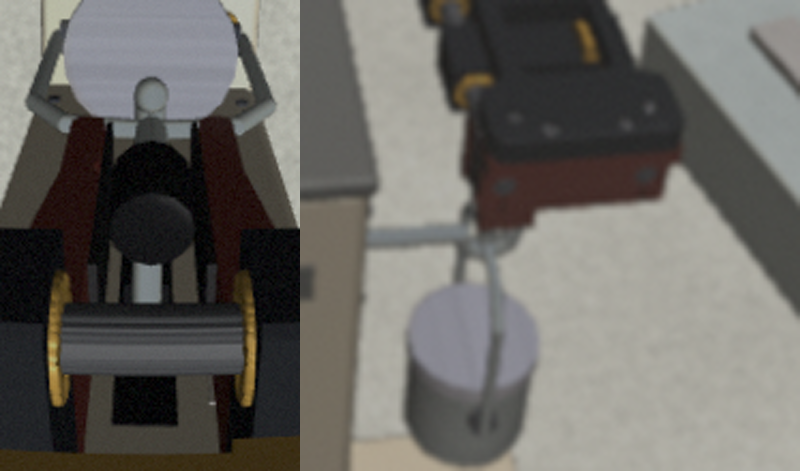

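View pics/c9.png

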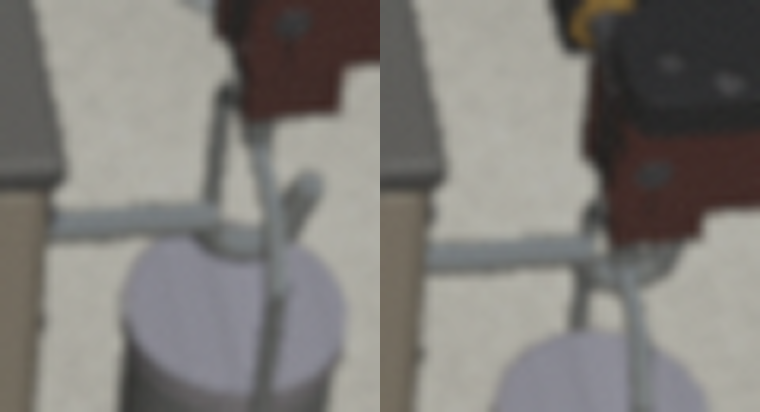

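The hook rod in the side view has dropped about 5 px (about 11 mm) and the wrist load has fallen to 1.6 N. The bail is seated, and the tip shows through the window at (320,263). Continuing slowly.

```bash
python3 -m handwheel '[{"linear":[0,0,-0.03],"dr":[0,0,0],"jaw":-1},{"linear":[0,0,-0.03],"dr":[0,0,0],"jaw":-1},{"linear":[0,0,-0.03],"dr":[0,0,0],"jaw":-1},{"linear":[0,0,-0.03],"dr":[0,0,0],"jaw":-1},{"linear":[0,0,-0.03],"dr":[0,0,0],"jaw":-1},{"linear":[0,0,-0.03],"dr":[0,0,0],"jaw":-1},{"linear":[0,0,-0.03],"dr":[0,0,0],"jaw":-1},{"linear":[0,0,-0.03],"dr":[0,0,0],"jaw":-1},{"linear":[0,0,-0.02],"dr":[0,0,0],"jaw":-1},{"linear":[0,0,0],"dr":[0,0,0],"jaw":-1},{"linear":[0,0,0],"dr":[0,0,0],"jaw":-1}]'
python3 look.py e; python3 favg.py 30
python3 - <<'E'
import cv2,numpy as np
o=[cv2.resize(cv2.imread(f'pics/s_{k}.png')[285:350,345:405],(380,412),interpolation=2) for k in 'be']
cv2.imwrite('pics/c10.png',np.hstack(o))
E
```

```text
clock: 16.7
eef_pos: [0.6127, -0.3357, 0.2287]
tool_rot: [0.707, 0.017, -0.707, 0.017]
contact_force: [0.6, -0.1, 0.1]
finger_gap: 0.0174
t 16.7 tcp [ 0.6127 -0.3357  0.2287] jaw az -87.24252542570706 x [ 0.0001 -0.0001 -1.    ] F [ 0.5844 -0.123   0.1218] gap 0.01743785017973213 q [ 0.0085  0.5753  0.62    1.516  -0.3515  1.1633 -0.8302]
F [ 0.156 -0.213 -0.226] sd [0.565 0.396 0.443] sem [0.103 0.072 0.081] z [-0.704 -0.194 -0.095  0.278  0.202 -0.156  0.148 -0.165 -1.456  0.351
 -0.595 -0.157 -0.011 -0.513  0.004 -0.262  0.585 -0.362  0.487 -0.851
  0.103  0.24  -0.63  -0.735  0.103 -0.481 -0.757 -0.347 -0.298 -0.502] tcp [ 0.613 -0.336  0.229] 18.3 tq [-0.076  0.079  0.009]
```

View pics/cc_e.png

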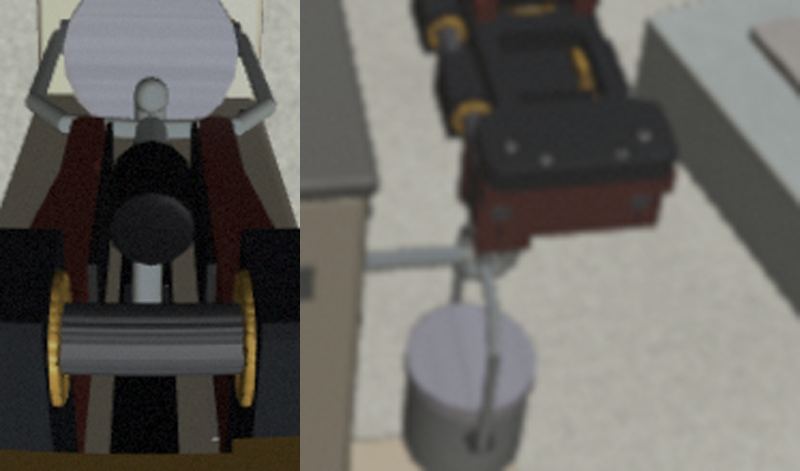

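View pics/c10.png

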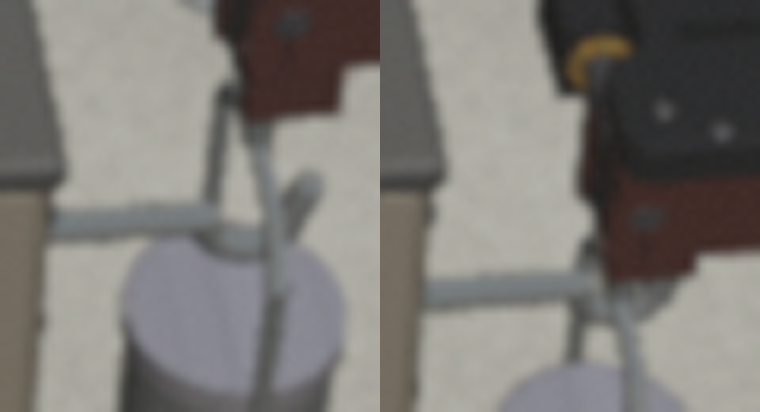

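```bash
python3 -m handwheel '[{"linear":[0,0,-0.02],"dr":[0,0,0],"jaw":-1},{"linear":[0,0,-0.02],"dr":[0,0,0],"jaw":-1},{"linear":[0,0,-0.01],"dr":[0,0,0],"jaw":-1},{"linear":[0,0,0],"dr":[0,0,0],"jaw":-1},{"linear":[0,0,0],"dr":[0,0,0],"jaw":-1},{"linear":[0,0,0],"dr":[0,0,0],"jaw":-1},{"linear":[0,0,0],"dr":[0,0,0],"jaw":-1}]'
python3 favg.py 60
```

```text
clock: 19.0
eef_pos: [0.6127, -0.3357, 0.2262]
tool_rot: [0.707, 0.017, -0.707, 0.017]
contact_force: [-0.7, -0.7, 0.4]
finger_gap: 0.0174
F [ 0.314 -0.386  0.005] sd [0.522 0.666 0.502] sem [0.067 0.086 0.065] z [ 0.283 -0.583 -0.228 -0.32  -0.174  0.676  0.282 -0.004 -0.11   0.239
 -0.651  0.165  0.002 -0.278  0.006 -0.455  0.084 -0.28  -0.093 -0.909
  0.795 -0.54  -0.812 -0.345  0.281 -0.533 -0.055 -0.731  0.344  0.339
  0.57   0.52  -0.474 -0.453 -0.273  0.67  -0.145  0.186 -0.191 -0.52
 -0.042 -0.016  0.513  0.263  0.08   0.615  1.926  0.494 -0.258 -0.606
  0.293  1.114  0.491  0.493 -0.078 -0.045 -0.284 -0.361  0.041 -0.634] tcp [ 0.613 -0.336  0.226] 22.0 tq [-0.111  0.072  0.003]
```

Vertical load on the wrist is now 0.005 N. A small side load remains (+x 0.3, -y 0.4 N), so I'll relax it by shifting slightly that way.

```bash
python3 -m handwheel '[{"linear":[0.01,-0.02,0],"dr":[0,0,0],"jaw":-1},{"linear":[0.01,-0.02,0],"dr":[0,0,0],"jaw":-1},{"linear":[0,0,0],"dr":[0,0,0],"jaw":-1},{"linear":[0,0,0],"dr":[0,0,0],"jaw":-1}]'
python3 favg.py 50;python3 look.py f
```

```text
clock: 22.4
eef_pos: [0.6135, -0.3372, 0.2259]
tool_rot: [-0.707, -0.017, 0.707, -0.017]
contact_force: [-1.3, 2.0, 0.2]
finger_gap: 0.0176
F [-1.231  2.48   0.106] sd [0.523 0.438 0.488] sem [0.074 0.062 0.069] z [-0.353  0.353  0.592  0.309 -0.308 -0.703  0.2   -0.06   0.169 -0.049
  1.087 -0.428 -0.308 -0.121  0.534  0.333 -0.481  0.366  0.045  0.587
 -0.112 -0.85   0.334  0.031 -0.902 -0.016 -0.155 -0.636  0.231 -0.007
 -0.028 -0.114  0.751  0.299  0.351  0.229  0.893  0.531  0.513  0.268
 -0.246  0.8    0.39   0.015  0.131  0.698 -0.946 -0.401  1.303  0.2  ] tcp [ 0.614 -0.338  0.226] 24.9 tq [ 0.604  0.447 -0.01 ]
t 24.9 tcp [ 0.6137 -0.3377  0.2262] jaw az -87.23581390206553 x [-0.  0. -1.] F [-1.3952  2.9998  0.2001] gap 0.01728181621819897 q [ 0.0127  0.5806  0.6184  1.5137 -0.354   1.161  -0.827 ]
```

View pics/cc_f.png

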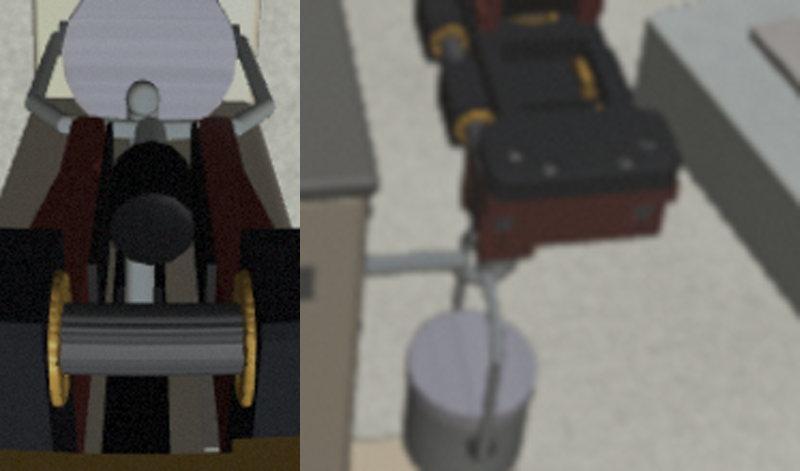

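```bash
python3 -m handwheel '[{"linear":[-0.008,0.018,0],"dr":[0,0,0],"jaw":-1},{"linear":[-0.008,0.017,0],"dr":[0,0,0],"jaw":-1},{"linear":[0,0,0],"dr":[0,0,0],"jaw":-1},{"linear":[0,0,0],"dr":[0,0,0],"jaw":-1},{"linear":[0,0,0],"dr":[0,0,0],"jaw":-1}]'
python3 favg.py 40;python3 look.py g
```

```text
clock: 25.5
eef_pos: [0.613, -0.3365, 0.2264]
tool_rot: [0.707, 0.017, -0.707, 0.017]
contact_force: [1.0, -0.6, 1.4]
finger_gap: 0.0174
F [ 0.405 -1.382  0.022] sd [0.447 0.497 0.509] sem [0.071 0.079 0.08 ] z [ 0.254 -0.429  0.403 -0.449  1.009 -0.422  0.273  0.567 -0.283 -0.652
 -0.293  0.126  0.131 -0.133  0.917  0.757 -0.611 -0.628 -1.267  0.011
  0.143  0.317  0.088  0.117  0.026  1.001  0.3   -0.297 -0.774 -0.088
  0.141 -0.161  0.186  0.917  0.003 -0.477 -0.199 -0.511  0.439  0.413] tcp [ 0.613 -0.336  0.226] 27.5 tq [-0.382  0.047  0.008]
t 27.5 tcp [ 0.6129 -0.336   0.2262] jaw az -87.23794390210699 x [ 0. -0. -1.] F [ 0.7882 -1.8433  0.4135] gap 0.017591632675405606 q [ 0.0096  0.5778  0.6188  1.518  -0.353   1.1592 -0.8289]
```

View pics/cc_g.png

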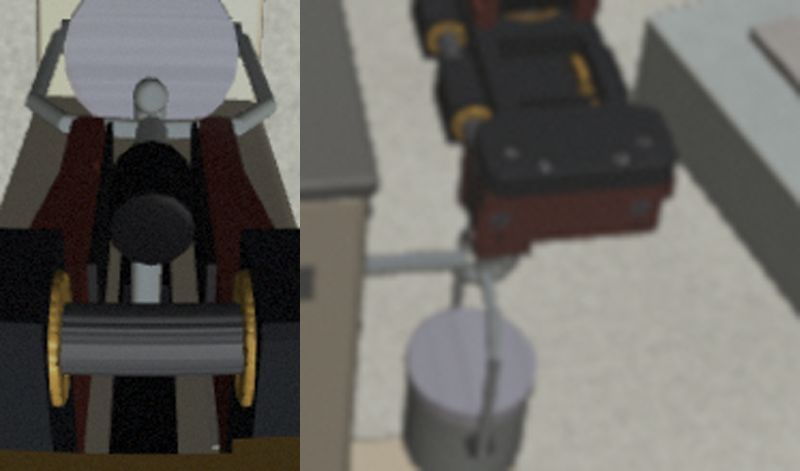

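```bash
python3 -m handwheel '[{"linear":[0.004,-0.012,0],"dr":[0,0,0],"jaw":-1},{"linear":[0,0,0],"dr":[0,0,0],"jaw":-1},{"linear":[0,0,0],"dr":[0,0,0],"jaw":-1},{"linear":[0,0,0],"dr":[0,0,0],"jaw":-1}]'
python3 favg.py 40
```

```text
clock: 28.0
eef_pos: [0.613, -0.3362, 0.226]
tool_rot: [-0.707, -0.017, 0.707, -0.017]
contact_force: [-0.4, 0.2, 0.4]
finger_gap: 0.0171
F [-0.425  1.547 -0.102] sd [0.57  0.827 0.377] sem [0.09  0.131 0.06 ] z [-0.413  0.023  0.238 -0.256  0.058 -0.61   0.335  0.274 -0.019 -0.567
 -0.115  0.396 -0.093 -0.988 -0.277  0.096  0.054 -0.135  0.305 -0.049
  0.279 -0.302 -0.396  0.28  -0.347  0.144  0.361 -0.594  0.124 -0.066
 -0.062 -0.47  -0.291 -0.833 -0.649  0.756  0.304 -0.579  0.205 -0.197] tcp [ 0.613 -0.336  0.226] 30.0 tq [ 0.415  0.296 -0.007]
```

Run:
```python
from h import *
np.set_printoptions(precision=3,suppress=True)
a=[]
for i in range(30):
    bot.read_camera('wrist');s=bot.read_state();a.append(np.r_[s['contact_force'],s['eef_pos']*1e3,s['ft_torque']])
a=np.array(a)
for k in range(0,30,10):print(a[k:k+10].mean(0))
```

```text
[  -0.575    2.048   -0.012  613.096 -336.524  226.16     0.557    0.298
    0.002]
[  -0.758    2.212   -0.076  613.087 -336.522  226.163    0.567    0.286
   -0.025]
[  -0.48     2.158   -0.128  613.082 -336.538  226.161    0.577    0.272
   -0.006]
```

```bash
python3 -m handwheel '[{"linear":[-0.0015,0.006,0],"dr":[0,0,0],"jaw":-1},{"linear":[0,0,0],"dr":[0,0,0],"jaw":-1},{"linear":[0,0,0],"dr":[0,0,0],"jaw":-1},{"linear":[0,0,0],"dr":[0,0,0],"jaw":-1},{"linear":[0,0,0],"dr":[0,0,0],"jaw":-1},{"linear":[0,0,0],"dr":[0,0,0],"jaw":-1},{"linear":[0,0,0],"dr":[0,0,0],"jaw":-1},{"linear":[0,0,0],"dr":[0,0,0],"jaw":-1}]'
cat > tr.py <<'E'
from h import *
np.set_printoptions(precision=3,suppress=True)
a=[]
for i in range(24):
    bot.read_camera('wrist');s=bot.read_state();a.append(np.r_[s['contact_force'],s['eef_pos']*1e3,s['ft_torque']])
a=np.array(a)
for k in range(0,24,12):print(a[k:k+12].mean(0))
print(s['clock'])
E
python3 tr.py
```

```text
clock: 32.3
eef_pos: [0.613, -0.3364, 0.2262]
tool_rot: [0.707, 0.017, -0.707, 0.017]
contact_force: [0.6, 1.8, -0.1]
finger_gap: 0.0174
[  -0.127    0.75    -0.062  613.003 -336.362  226.198    0.193    0.175
   -0.015]
[   0.034    0.605    0.217  612.996 -336.321  226.188    0.099    0.168
    0.018]
33.5
```

```bash
python3 tr.py
```

```text
[  -0.337    0.205    0.023  612.99  -336.288  226.17     0.041    0.147
    0.009]
[  -0.352   -0.163    0.004  612.983 -336.286  226.172    0.011    0.164
    0.002]
34.7
```

All residual loads are near zero, so I'm releasing.

```bash
python3 -m handwheel '[{"linear":[0,0,0],"dr":[0,0,0],"jaw":-0.4},{"linear":[0,0,0],"dr":[0,0,0],"jaw":-0.2},{"linear":[0,0,0],"dr":[0,0,0],"jaw":0},{"linear":[0,0,0],"dr":[0,0,0],"jaw":0.2},{"linear":[0,0,0],"dr":[0,0,0],"jaw":0.2},{"linear":[0,0,0],"dr":[0,0,0],"jaw":0.2},{"linear":[0,0,0],"dr":[0,0,0],"jaw":0.2},{"linear":[0,0,0],"dr":[0,0,0],"jaw":0.2}]'
python3 look.py h1
```

```text
clock: 35.5
eef_pos: [0.613, -0.3363, 0.2262]
tool_rot: [0.707, 0.017, -0.707, 0.017]
contact_force: [-0.7, 0.0, -0.5]
finger_gap: 0.0527
t 35.5 tcp [ 0.613  -0.3363  0.2262] jaw az -87.23890091171786 x [ 0.     -0.0001 -1.    ] F [-0.6728  0.0319 -0.5361] gap 0.052746723304166236 q [ 0.0101  0.5783  0.6187  1.5172 -0.3531  1.1595 -0.8285]
```

View pics/cc_h1.png

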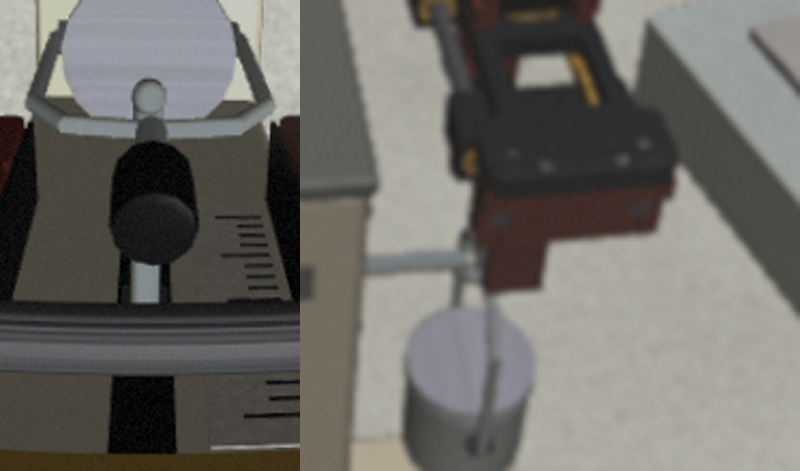

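The canister hangs free between the open fingers. Withdrawing straight up.

```bash
python3 -m handwheel '[{"linear":[0,0,0.1],"dr":[0,0,0],"jaw":0.2},{"linear":[0,0,0.2],"dr":[0,0,0],"jaw":0.2},{"linear":[0,0,0.3],"dr":[0,0,0],"jaw":0.2},{"linear":[0,0,0.4],"dr":[0,0,0],"jaw":0.2},{"linear":[0,0,0.5],"dr":[0,0,0],"jaw":0.2},{"linear":[0,0,0.5],"dr":[0,0,0],"jaw":0.2},{"linear":[0.2,0,0.3],"dr":[0,0,0],"jaw":0.2},{"linear":[0.3,0,0.1],"dr":[0,0,0],"jaw":0.2},{"linear":[0.2,0,0],"dr":[0,0,0],"jaw":0.2},{"linear":[0,0,0],"dr":[0,0,0],"jaw":0.2},{"linear":[0,0,0],"dr":[0,0,0],"jaw":0.2},{"linear":[0,0,0],"dr":[0,0,0],"jaw":0.2}]'
python3 look.py i; python3 -m handwheel '[{"linear":[0,0,0],"dr":[0,0,0],"jaw":0.2},{"linear":[0,0,0],"dr":[0,0,0],"jaw":0.2},{"linear":[0,0,0],"dr":[0,0,0],"jaw":0.2},{"linear":[0,0,0],"dr":[0,0,0],"jaw":0.2},{"linear":[0,0,0],"dr":[0,0,0],"jaw":0.2},{"linear":[0,0,0],"dr":[0,0,0],"jaw":0.2},{"linear":[0,0,0],"dr":[0,0,0],"jaw":0.2},{"linear":[0,0,0],"dr":[0,0,0],"jaw":0.2},{"linear":[0,0,0],"dr":[0,0,0],"jaw":0.2}]' ; python3 look.py j
python3 - <<'E'
import cv2,numpy as np
a,b=[cv2.imread(f'pics/s_{k}.png')[260:420,280:460] for k in 'ij']
print('frame diff',cv2.absdiff(cv2.GaussianBlur(a,(5,5),0),cv2.GaussianBlur(b,(5,5),0)).max())
w=cv2.imread('pics/w_j.png')
cv2.imwrite('pics/cj.png',np.hstack([cv2.resize(w,(440,330)),cv2.resize(b,(360,330),interpolation=2)]))
E
```

```text
clock: 36.8
eef_pos: [0.6471, -0.3365, 0.3458]
tool_rot: [-0.707, -0.017, 0.707, -0.017]
contact_force: [-0.4, 0.6, 0.4]
finger_gap: 0.0526
t 36.8 tcp [ 0.6471 -0.3365  0.3458] jaw az -87.28945274923926 x [-0.0011  0.0002 -1.    ] F [-0.3808  0.5952  0.4398] gap 0.05263344513787377 q [ 0.0124  0.563   0.6487  1.2708 -0.332   1.4147 -0.8871]
clock: 37.8
eef_pos: [0.648, -0.3362, 0.3462]
tool_rot: [0.707, 0.017, -0.707, 0.017]
contact_force: [-0.9, 0.1, -0.1]
finger_gap: 0.0527
t 37.8 tcp [ 0.648  -0.3362  0.3462] jaw az -87.23639736245029 x [ 0. -0. -1.] F [-0.8925  0.0824 -0.1381] gap 0.05271499016716635 q [ 0.0123  0.5633  0.6482  1.2694 -0.3324  1.4146 -0.8871]
frame diff 27
```

View pics/cj.png

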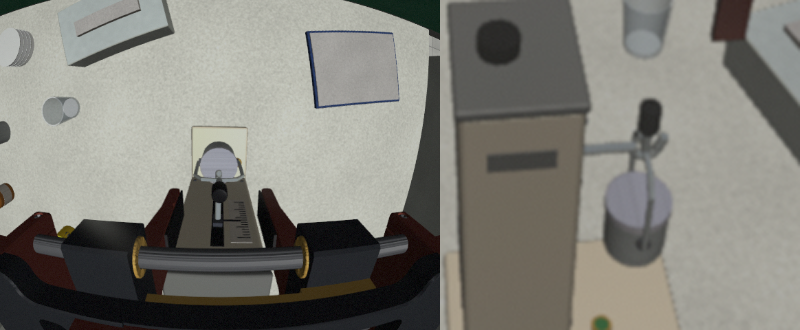

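View pics/s_j.png

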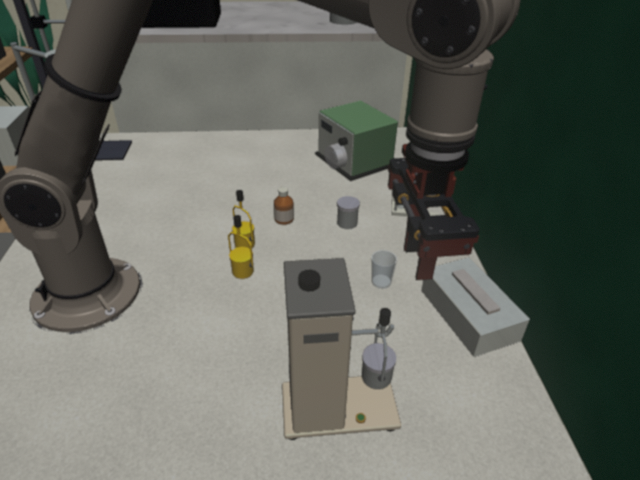

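It hangs upright on the hook in the side view, at about (378,365). The bottle, tin and beaker look unmoved. Next: settle, then check for motion over several frames.

```bash
python3 -m handwheel '[{"linear":[0,0,0],"dr":[0,0,0],"jaw":0.2},{"linear":[0,0,0],"dr":[0,0,0],"jaw":0.2},{"linear":[0,0,0],"dr":[0,0,0],"jaw":0.2},{"linear":[0,0,0],"dr":[0,0,0],"jaw":0.2},{"linear":[0,0,0],"dr":[0,0,0],"jaw":0.2},{"linear":[0,0,0],"dr":[0,0,0],"jaw":0.2},{"linear":[0,0,0],"dr":[0,0,0],"jaw":0.2},{"linear":[0,0,0],"dr":[0,0,0],"jaw":0.2},{"linear":[0,0,0],"dr":[0,0,0],"jaw":0.2},{"linear":[0,0,0],"dr":[0,0,0],"jaw":0.2},{"linear":[0,0,0],"dr":[0,0,0],"jaw":0.2},{"linear":[0,0,0],"dr":[0,0,0],"jaw":0.2}]'
python3 - <<'E'
from h import *
fr=[bot.read_camera('side') for _ in range(12)]
g=[cv2.cvtColor(f,cv2.COLOR_RGB2GRAY)[300:395,352:405].astype(np.float32) for f in fr]
w=cv2.createHanningWindow(g[0].shape[::-1],5)
print('shift px can',[np.round(cv2.phaseCorrelate(g[0],x,w)[0],2).tolist() for x in g[1:]])
f0=cv2.cvtColor(cv2.imread('pics/side0.png'),cv2.COLOR_BGR2GRAY).astype(np.float32); f1=cv2.cvtColor(fr[-1],cv2.COLOR_RGB2GRAY).astype(np.float32)
for nm,(x0,y0,x1,y1) in dict(bottle=(270,186,300,228),tin=(330,192,366,232),beaker=(366,248,402,292)).items():
    a,b=f0[y0:y1,x0:x1],f1[y0:y1,x0:x1];print(nm,cv2.phaseCorrelate(a,b,cv2.createHanningWindow(a.shape[::-1],5)))
s=bot.read_state();print(s['clock'],s['contact_force'])
cv2.imwrite('pics/fin.png',cv2.resize(fr[-1][285:400,340:420,::-1],(417,600),interpolation=2))
E
```

```text
clock: 39.1
eef_pos: [0.648, -0.3362, 0.3462]
tool_rot: [0.707, 0.017, -0.707, 0.017]
contact_force: [-0.9, -0.2, -0.8]
finger_gap: 0.0528
shift px can [[0.01, -0.02], [0.0, 0.07], [0.03, 0.1], [0.03, -0.05], [0.0, 0.02], [-0.0, -0.02], [0.02, 0.05], [0.05, 0.06], [-0.0, -0.02], [0.05, -0.12], [0.03, 0.1]]
bottle ((-0.11394520152661336, 0.49447328455258344), 0.8640623346964518)
tin ((0.11611142758878046, -0.0752871450424557), 0.8503227608071433)
beaker ((-0.035780528539589795, 0.6116378314711177), 0.9628900863506176)
39.7 [-0.17164004 -0.85843956  0.35241352]
```

View pics/fin.png

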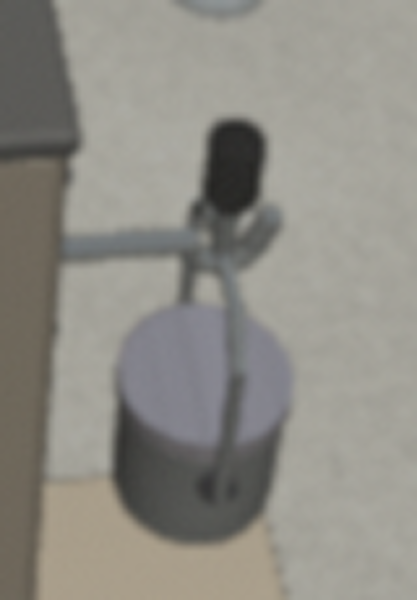

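The canister hangs upright in the bend and is still to within 0.1 px. Handing in.

```bash
python3 -c "
from cell import bot
print(bot.finish_job())"
```

```text
the job is handed in; nothing more can be done
None
```

The steel canister is hanging by its bail in the balance hook, let go and still, and I handed the job in at about 39.7 s of the 61 s allowed. No verdict was reported.

- **What I did:** I took the canister by its knob and turned it about 23° so the bail lay across the hook. I brought the bail in over the hook tip and seated it, then eased it down slowly. At the bottom the wrist carried almost nothing, about 0.00 ± 0.07 N vertically, and I let go there. By the forces it weighs about 2.75 N (roughly 0.28 kg), with the hook down about 27 mm.
- **Last checks:**
    - The canister looks upright in the bend, well clear of the base plate.
    - It moved no more than about 0.1 px over 0.6 s of pictures.
    - The tin shows no shift. The bottle and beaker each show about 0.5 px (1–2 mm), probably just image noise, since the arm went nowhere near them.
    - The gripper is well clear of the canister.
- **What went less well:**
    - My first attempt to relax a small side load at the hook overshot to about 2.5 N, because the arm creeps on very small moves. I corrected this to about 0.3 N before letting go.
    - A side-view estimate of the bail's height in the grip was about 4 mm too low. The force at contact agreed with the nominal height instead, so I used that.
    - I did not measure the hook's speed at release; I only saw it at rest in pictures taken afterwards.

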